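# Cap the fluid service unit and set its metering valve

## Task

Get the fluid service unit ready: first put the loose cap in the filler neck, rim down and knob up, fully home, and let go of it. Then take the hand wheel by its upright black handle, screw the valve clockwise down to its stop, and back it off (anticlockwise) exactly two full turns. Do not let go: the job finishes while you are still gripping the handle and holding it still there. Leave the cap home and the other things on the bench where they are.

Things in the scene. Friction and masses are not known exactly. Their poses are not given: they have to be found in the camera images.
- cap: loose aluminium filler cap, about 0.12 kg, standing rim-down on the bench. From below: hollow rim 44 mm outside diameter, 14 mm deep (lowest 4 mm tapering to 40 mm); flange 60 mm diameter from 14 to 20 mm up; round grip knob 30 mm diameter from 20 to 52 mm up. Origin: centre of the rim's lower edge; z up along its axis through the knob.
- unit: the fixed fluid service unit: a grey steel box 160 x 300 mm, 70 mm high, which may stand turned any way round. Origin: centre of its underside; y along its length. The filler neck stands 85 mm from the centre towards -y, the valve 85 mm towards +y.
- filler_mouth (a point): centre of the open mouth of the round steel filler neck on the unit, at its upper edge, 88 mm above the bench, z up. The pocket is 48 mm inside diameter and 18 mm deep; the neck is 72 mm outside. The cap is fully home when its flange rests on this edge, its origin then 14 mm below this point.
- wheel_axis (a point): point on the vertical axis of the valve's hand wheel, 176 mm above the bench, level with the point to grip on the handle. The aluminium wheel lies level: rim 55 mm radius at its centre line, 12 mm thick, top of rim 143 mm above the bench, three spokes, hub top 152 mm above the bench.
- valve (a joint): turn of the hand wheel in rad: 0 screwed down to the stop (closed), grows anticlockwise seen from above as it opens; 6.283 per turn, more than three turns in all. Hard stop at 0. It turns against a steady friction of about 0.1 N m (2 N at the handle) and stays where it is left; the wheel does not rise.
- handle: upright black round handle on the wheel's rim, 22 mm diameter, 50 mm tall (146 to 196 mm above the bench), 55 mm from the wheel's axis; it spins freely about its own upright axis, so that it can be carried round with the gripper's heading unchanged. Origin: centre of its underside.
- handle_grip (a point): point on the handle's axis, 30 mm above its underside and 20 mm below its top (176 mm above the bench): where to grip it.
- fluid_bottle: bystander: white plastic bottle, 64 mm diameter, 150 mm tall. Origin: centre of its base.
- grease_tin: bystander: steel tin, 76 mm diameter, 60 mm tall. Origin: centre of its base.
- spanner: bystander: steel spanner 190 mm long lying flat. Origin: centre of its underside.
- parts_tray: bystander: empty steel tray 120 x 170 mm, 35 mm high. Origin: centre of its underside.
Things that resemble listed ones, but are neither listed nor needed, are in the scene too. What is shaped like the cap but pink or yellow is not meant.

How it is judged:
On the way, in this order (a step that is already met when the one before it is completed fails the run):
1. the cap sits fully home in the filler neck, rim down, and is let go (horizontal distance between cap and filler_mouth below 0.006 m and z of cap in the frame of filler_mouth between -0.02 and -0.011 m and angle between cap's own z axis and vertical below 0.08 rad and contact force between the fingers and cap below 0.2 N), for 0.2 s.
2. the valve is screwed down to its stop (value of joint valve below 0.1 rad), for 0.1 s.
At the end, for the whole second after the job is handed in: Valve closed to its stop, then left 12.57 rad open (+-0.25), still (0.15 rad/s); fingers grip the handle (over 3 N, grasp point within 35 mm of its grip point); cap home rim down (6 mm off axis, origin 11-20 mm below mouth, tilt under 0.08 rad), untouched; bystanders within 30 mm (all of step 1 and value of joint valve between 12.316 and 12.816 rad and velocity of joint valve between -0.15 and 0.15 rad/s and contact force between the fingers and handle above 3 N and distance between the grasp point and handle_grip below 0.035 m and contact force between the arm and cap below 0.2 N); the arm keeps its last pose, push and grip.
It fails at once if the fluid bottle is moved more than 30 mm (distance of fluid_bottle from where it was at the start of the episode above 0.03 m).
It fails at once if the grease tin is moved more than 30 mm (distance of grease_tin from where it was at the start of the episode above 0.03 m).
It fails at once if the spanner is moved more than 30 mm (distance of spanner from where it was at the start of the episode above 0.03 m).
It fails at once if the parts tray is moved more than 30 mm (distance of parts_tray from where it was at the start of the episode above 0.03 m).
It also fails if it takes over 72 s, if anything falls off the work surface, if the arm or the gripper's body presses on something with over 40 N, if the wrist force passes 120 N, or if a joint passes its speed limit or range.

## Robot

A 7-joint arm with a two-finger parallel gripper is mounted at the origin on the work surface. World frame = base frame: x ahead of the robot, y to its left, z up, the work surface at z = 0. Lengths are in m, angles in rad, forces in N, time in s.
With the tool pointing down it reaches from about 0.425 to 0.875 m from the base axis. Payload 4.7 kg.
Tool frame: the origin (TCP) lies on the mounting face of the last link; the fingertips stand 173 mm ahead of it and the grasp point (between the pads) lies 155 mm ahead of it; z points along the fingers, x is the direction in which the jaws open and shut, and the axes are right-handed (so a half turn about z gives the same grasp; the last joint's range is limited). The gripper opens to 85 mm and grips with 20 to 120 N. Pads are 22 mm wide; open, the fingers measure 114 mm over their backs; the gripper's body (76 mm by 85 mm) begins 54 mm behind the grasp point. The pads swing forward as they close: fully open they stand 13 mm farther back than shut.
Start: joints at [1.129, 0.321, -0.07, 1.45, 0.023, 1.371, -0.057], TCP at [0.286, -0.584, 0.405] pointing down, gripper open.
Joint ranges: [-2.86, 2.86], [-0.3, 2.09], [-1.38, 1.24], [0.06, 2.45], [-1.56, 4.7], [0.09, 2.05], [-2.69, 2.69]. Speed limits (rad/s): [2.57, 2.57, 3.14, 3.14, 3.14, 3.14, 3.14].

## Interface

Orientations are given as a unit quaternion [w, x, y, z].
In Python, from workcell import sense, grab_frame, get_calibration, sign_off gives the robot as it stands.
- The arm moves only by the tool apply_moves, never from a script. Its argument "moves" is a list of rows, each an object of numbers: "x", "y", "z": the shift along the tool's x, y, z in mm; "ax", "ay", "az": the turn, a rotation vector about the tool's x, y, z in rad. A call has 1 to 20 rows; each row is the pose to reach, as a shift and turn from the pose commanded when the call began, along the tool's axes at that moment; what a row does not reach only later rows make up. A row lasts 1/10 s, in which the tool goes at most 50 mm and 8.59 degrees, less where a joint would pass 70% of its speed; a pose out of reach is approached as far as the arm can. A call with a gripper value outside its range is refused whole. "fingers" is the opening, from 0 (shut) to 1 (fully open), set as the call begins (left out, the last holds). The fingers move at their own pace and stop on an object; the grip force is fixed at half the most. Time passes only in rows, so rows that repeat a pose let the fingers close. It gives the time, the measured TCP pose, the force and the opening at its end, in the units of the state.
- sense(): the state, without advancing time (a new reading comes with each control period).
- grab_frame(name): name is "scene" or "top" or "wrist"; returns the picture (480x640x3 uint8, red, green, blue); there is no depth.
- get_calibration(name): a dict with "camera_matrix" (3x3 intrinsics, pixels), "R" (3x3) and "t" (3): a world point X has camera coordinates R X + t. Camera axes: x right, y down, z forward; pixel columns grow to the right and rows downward; lengths in m; the calibration is good to about 2 mm. A picture is of the moment at which its call begins: read the wrist's pose just before it. get_calibration takes no time and is no camera call; for the wrist camera it gives the pose at the moment of the call.
- sign_off(): hands the job in, once; it reports no verdict.
The state is a dict: "time": time; "joint_positions": joint angles; "dq": joint speeds; "joint_efforts": joint torques, N m; "ee_pos": TCP position; "tcp_rot": TCP orientation; "contact_force": force on the tool from outside, world axes, zero at the start; "moment": the same for the moment, N m; "grip_width": finger opening in m.
Only numpy, scipy, OpenCV 4.12 (cv2) and the standard library are available. Lean on these libraries where they do the work, as an engineer would, in place of code of your own. Each camera call takes 0.05 s, during which the arm holds its last target.

## Working session

There is one attempt and no reset: what is moved stays moved. The work goes in short steps, Python scripts to look and compute and a tool call to move; the robot and the scene stay as the last step left them, time stands still between calls to the robot, and variables do not carry over. Pictures are saved under pics/ and viewed, and the job is handed in when it is done.

Besides the shell and the picture viewer there is one more tool, called after "Emit:" as name([rows], argument=value, ...), one row to a line, values as JSON. apply_moves: Moves the arm, as the interface text tells. Its arguments: {"type":"object","properties":{"moves":{"type":"array"},"fingers":{"type":"number"}},"required":["moves"]}

```bash
mkdir -p pics; ls; python3 - <<'E'
from workcell import *
import cv2
print(sense())
for n in ["scene","top","wrist"]:
    c=get_calibration(n); print(n,c)
    cv2.imwrite(f"pics/{n}0.png",grab_frame(n)[:,:,::-1])
E
```

```text
pics
{'time': 0.0, 'joint_positions': array([ 1.12912588,  0.32180185, -0.07008159,  1.45164339,  0.02256679,
        1.37077066, -0.0569013 ]), 'dq': array([ 0.00027084, -0.00031861,  0.00093873, -0.00038518,  0.00163577,
        0.00101638, -0.00164458]), 'joint_efforts': array([ 3.23358818e-04, -4.93575561e+01, -3.82426484e-01, -3.14326644e+01,
        1.29024556e-02,  1.15833554e-02, -5.93144648e-06]), 'ee_pos': array([ 0.28598936, -0.58348558,  0.40365275]), 'tcp_rot': array([-4.58371888e-04,  8.48578239e-01, -5.29069115e-01, -7.95827107e-04]), 'contact_force': array([ 0.27441086,  0.19510899, -0.29608436]), 'moment': array([ 0.02934442, -0.01211069,  0.09652329]), 'grip_width': 0.0857620504577276}
scene {'camera_matrix': array([[451.19051249,   0.        , 323.41552381],
       [  0.        , 451.19051249, 239.43212636],
       [  0.        ,   0.        ,   1.        ]]), 'R': array([[ 1.35871520e-01,  9.90726078e-01, -8.76635714e-04],
       [ 7.45536634e-01, -1.02828066e-01, -6.58484256e-01],
       [-6.52467667e-01,  8.88156927e-02, -7.52593991e-01]]), 't': array([-0.07677583, -0.31246871,  1.51607115])}
top {'camera_matrix': array([[454.33809268,   0.        , 316.26323122],
       [  0.        , 454.33809268, 233.51758167],
       [  0.        ,   0.        ,   1.        ]]), 'R': array([[-0.01424504, -0.99972851,  0.01843892],
       [-0.99899501,  0.01344597, -0.04275723],
       [ 0.04249769, -0.01902946, -0.99891532]]), 't': array([0.01163389, 0.50852686, 1.29349735])}
wrist {'camera_matrix': array([[422.01238032,   0.        , 319.66491572],
       [  0.        , 422.01238032, 238.83525487],
       [  0.        ,   0.        ,   1.        ]]), 'R': array([[ 0.44110239, -0.89745414, -0.00217795],
       [-0.86399223, -0.42530974,  0.26949778],
       [-0.2427882 , -0.11699438, -0.96299855]]), 't': array([-0.64837942, -0.03496667,  0.37871034])}
```

View pics/top0.png

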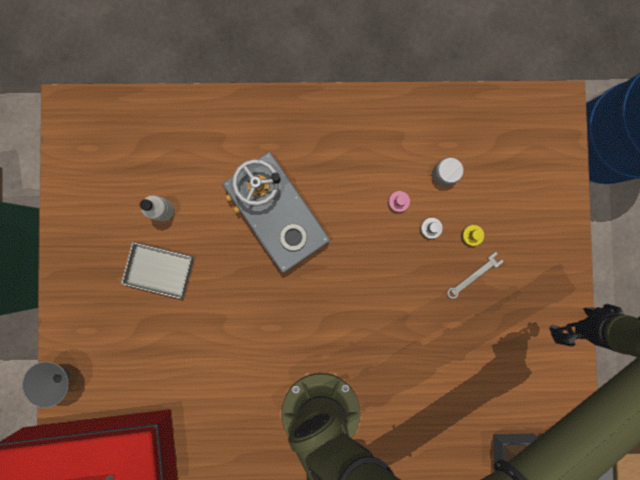

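View pics/scene0.png

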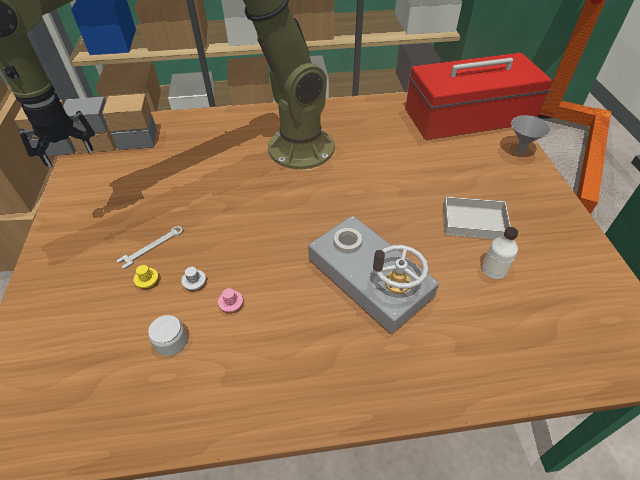

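View pics/wrist0.png

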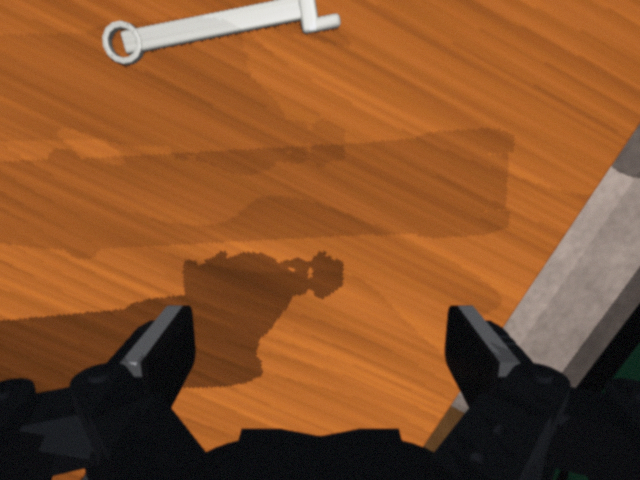

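Top: the aluminium cap is at about (431,228), between pink (400,201) and yellow (473,236). The neck is at (293,237), the wheel hub at (256,182) and the handle top at (276,178). I'll enlarge these areas.

```bash
cat > h.py <<'E'
import numpy as np, cv2
from workcell import *
from scipy.spatial.transform import Rotation as Ro
def ray(c,u,v,z):
    K,R,t=c["camera_matrix"],np.array(c["R"]),np.array(c["t"])
    d=R.T@np.linalg.inv(K)@np.array([u,v,1.]); o=-R.T@t
    return o+d*(z-o[2])/d[2]
def proj(c,X):
    p=c["camera_matrix"]@(np.array(c["R"])@np.array(X)+np.array(c["t"])); return p[:2]/p[2]
def crop(src,dst,x0,y0,w,h,s):
    im=cv2.imread(src)[y0:y0+h,x0:x0+w]; cv2.imwrite(dst,cv2.resize(im,None,fx=s,fy=s,interpolation=cv2.INTER_CUBIC))
def rot(s=None):
    s=s or sense(); q=s["tcp_rot"]; return Ro.from_quat([q[1],q[2],q[3],q[0]]).as_matrix()
def grasp(s=None):
    s=s or sense(); return np.array(s["ee_pos"])+rot(s)@[0,0,.155]
E
python3 - <<'E'
from h import *
crop("pics/top0.png","pics/t_cap.png",380,180,120,90,6)
crop("pics/top0.png","pics/t_unit.png",215,145,120,135,4)
crop("pics/scene0.png","pics/s_unit.png",300,210,140,120,5)
crop("pics/scene0.png","pics/s_cap.png",120,240,140,100,5)
E
```

```text
(no output)
```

View pics/t_cap.png

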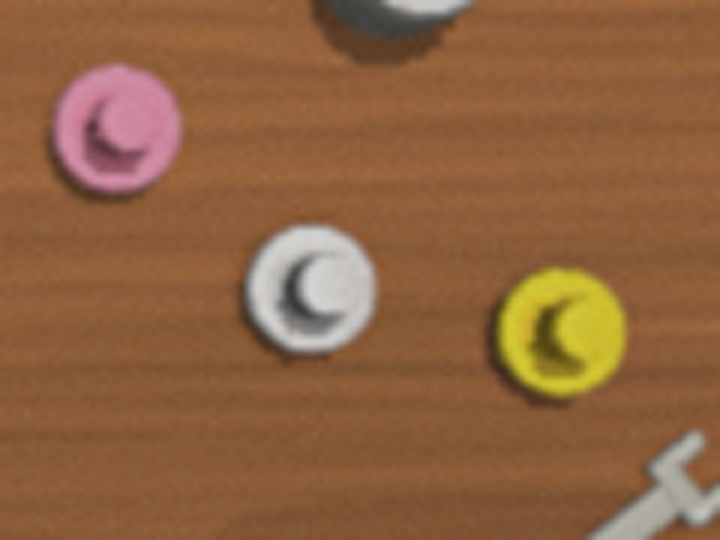

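View pics/t_unit.png

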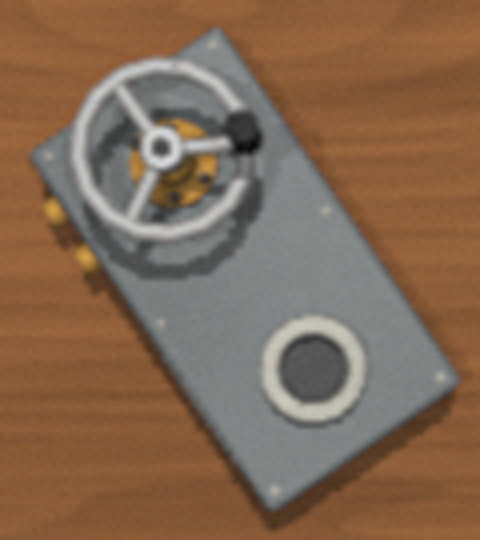

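View pics/s_unit.png

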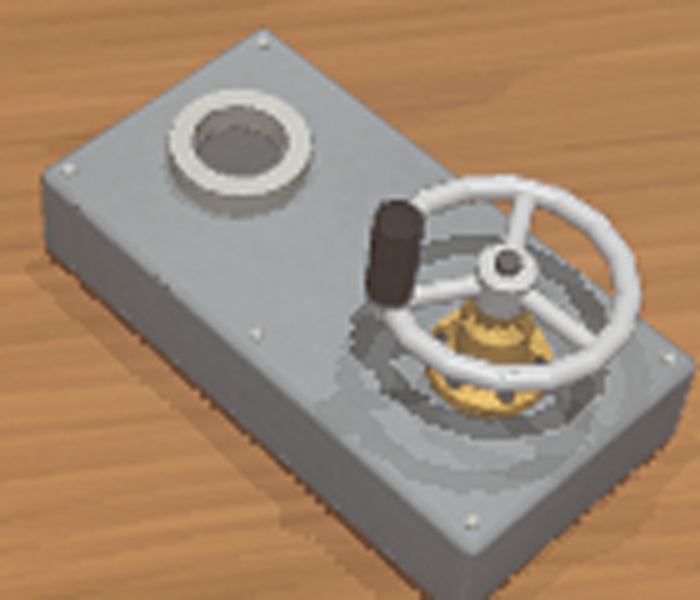

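View pics/s_cap.png

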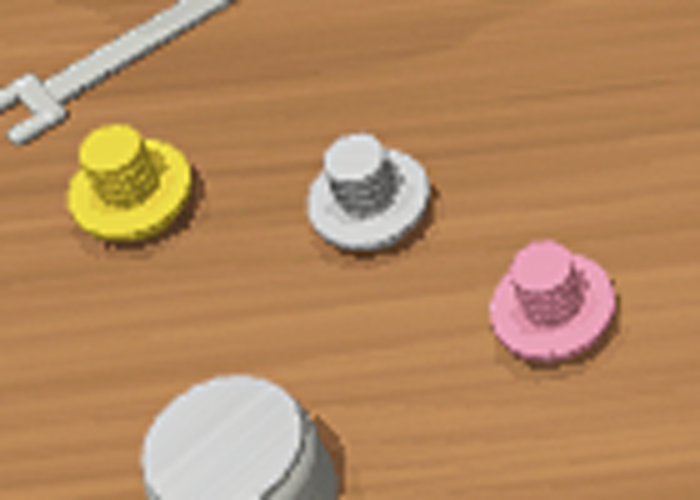

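```bash
python3 - <<'E'
from h import *
T=get_calibration("top");S=get_calibration("scene")
def o(c,x0,y0,s,u,v,z): return ray(c,x0+(u+.5)/s-.5,y0+(v+.5)/s-.5,z).round(4)
print("cap flange T",o(T,380,180,6,312,289,.02),"knob T",o(T,380,180,6,336,285,.052))
print("cap knob S",o(S,120,240,5,356,157,.052),"flange S",o(S,120,240,5,369,200,.02))
print("neck T",o(T,215,145,4,313,369,.088),"S",o(S,300,210,5,240,144,.088))
print("hub T",o(T,215,145,4,161,148,.152),"S",o(S,300,210,5,508,265,.152))
print("rim T",o(T,215,145,4,164,149,.14),)
print("handle T",o(T,215,145,4,243,131,.196),"S",o(S,300,210,5,401,217,.196))
for n,u,v in[("a",217,27),("b",32,155),("c",459,380),("d",270,513)]:print(n,o(T,215,145,4,u,v,.07))
print(rot(),grasp(),get_calibration("wrist")["R"])
E
```

```text
cap flange T [ 0.5203 -0.3259  0.02  ] knob T [ 0.5204 -0.3284  0.052 ]
cap knob S [ 0.5244 -0.3225  0.052 ] flange S [ 0.527 -0.323  0.02 ]
neck T [0.4971 0.0693 0.088 ] S [0.503  0.0696 0.088 ]
hub T [0.638  0.1629 0.152 ] S [0.6444 0.1625 0.152 ]
rim T [0.6392 0.1623 0.14  ]
handle T [0.641  0.1072 0.196 ] S [0.646  0.1098 0.196 ]
a [0.7345 0.1331 0.07  ]
b [0.6472 0.2606 0.07  ]
c [ 0.4889 -0.03    0.07  ]
d [0.4    0.1003 0.07  ]
[[ 4.40218804e-01 -8.97890200e-01 -7.70324744e-04]
 [-8.97889212e-01 -4.40219465e-01  1.33639195e-03]
 [-1.53904519e-03  1.03361410e-04 -9.99998810e-01]] [ 0.2859132  -0.58330681  0.2488478 ] [[ 0.44110081 -0.89745551 -0.0019176 ]
 [-0.86402588 -0.42524591  0.26949064]
 [-0.24267131 -0.11721569 -0.9630011 ]]
```

Top and scene give the cap at x≈0.520–0.525, y≈-0.324, and the neck at (0.50,0.069). The hub is at (0.64,0.163) and the handle at (0.643,0.108). The neck-to-hub distance is 169 mm against a nominal 170. The two views differ by about 5 mm in x, so I'll refine with the wrist camera above the cap.

Emit:
apply_moves([
  {"x":-6,"y":-16,"z":2,"az":-0.05},
  {"x":-20,"y":-50,"z":8,"az":-0.13},
  {"x":-37,"y":-95,"z":15,"az":-0.23},
  {"x":-55,"y":-140,"z":22,"az":-0.33},
  {"x":-73,"y":-185,"z":30,"az":-0.43},
  {"x":-90,"y":-230,"z":37,"az":-0.53},
  {"x":-107,"y":-272,"z":43,"az":-0.61},
  {"x":-120,"y":-305,"z":48,"az":-0.66},
  {"x":-128,"y":-325,"z":50,"az":-0.68},
  {"x":-128,"y":-325,"z":50,"az":-0.68},
  {"x":-128,"y":-325,"z":50,"az":-0.68},
], fingers=0.7)

```text
validation failed for argument at $.mo...
```

```bash
python3 - <<'E'
from h import *
s=sense();c=get_calibration("wrist");f=grab_frame("wrist")
cv2.imwrite("pics/w1.png",f[:,:,::-1])
np.save("w1.npy",np.array([c],dtype=object),allow_pickle=True)
print(s["time"],s["ee_pos"],grasp(s),s["grip_width"],s["contact_force"]); print(rot(s)); print(-c["R"].T@c["t"])
for z in(.02,.052):
  for p in((.5205,-.327),(.5255,-.323)):print(z,p,proj(c,[*p,z]))
E
```

```text
0.15 [ 0.2860326  -0.58351395  0.40384761] [ 0.2859132  -0.58330681  0.2488478 ] 0.08546428264397653 [-0.11334306  0.20845259  0.64561151]
[[ 4.40218804e-01 -8.97890200e-01 -7.70324744e-04]
 [-8.97889212e-01 -4.40219465e-01  1.33639195e-03]
 [-1.53904519e-03  1.03361410e-04 -9.99998810e-01]]
[ 0.34775656 -0.55249045  0.37285426]
0.02 (0.5205, -0.327) [ 124.56352426 -290.1173995 ]
0.02 (0.5255, -0.323) [ 121.18132306 -302.83508614]
0.052 (0.5205, -0.327) [  99.47066706 -342.73263453]
0.052 (0.5255, -0.323) [  95.47562727 -357.46086417]
```

View pics/w1.png

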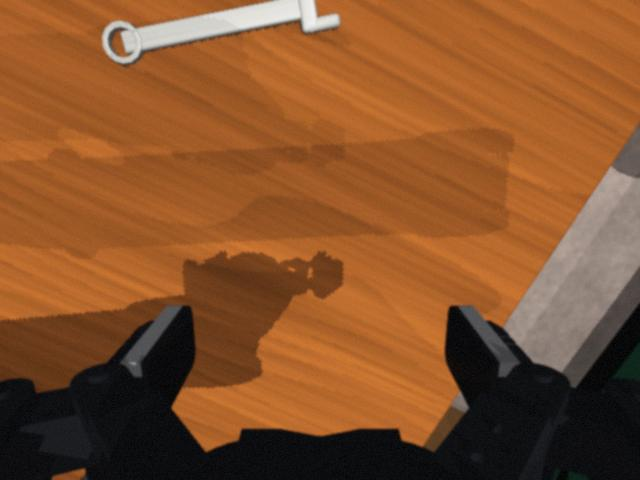

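The call was refused and the arm hasn't moved. Each row probably needs all six numbers, so I'll add them.

Emit:
apply_moves([
  {"x":-6,"y":-16,"z":2,"ax":0,"ay":0,"az":-0.05},
  {"x":-20,"y":-50,"z":8,"ax":0,"ay":0,"az":-0.13},
  {"x":-37,"y":-95,"z":15,"ax":0,"ay":0,"az":-0.23},
  {"x":-55,"y":-140,"z":22,"ax":0,"ay":0,"az":-0.33},
  {"x":-73,"y":-185,"z":30,"ax":0,"ay":0,"az":-0.43},
  {"x":-90,"y":-230,"z":37,"ax":0,"ay":0,"az":-0.53},
  {"x":-107,"y":-272,"z":43,"ax":0,"ay":0,"az":-0.61},
  {"x":-120,"y":-305,"z":48,"ax":0,"ay":0,"az":-0.66},
  {"x":-128,"y":-325,"z":50,"ax":0,"ay":0,"az":-0.68},
  {"x":-128,"y":-325,"z":50,"ax":0,"ay":0,"az":-0.68},
  {"x":-128,"y":-325,"z":50,"ax":0,"ay":0,"az":-0.68},
], fingers=0.7)

```text
time: 1.3
ee_pos: [0.5212, -0.3262, 0.3547]
tcp_rot: [0.001, 0.976, -0.216, -0.0]
contact_force: [-0.5, -1.2, 0.6]
grip_width: 0.06
```

```bash
cat > look.py <<'E'
from h import *
import sys,pickle
n=sys.argv[1]
s=sense();c=get_calibration("wrist");f=grab_frame("wrist")
cv2.imwrite(f"pics/{n}.png",f[:,:,::-1]); pickle.dump((s,c),open(n+".pkl","wb"))
print(s["time"],s["ee_pos"].round(4),grasp(s).round(4),s["grip_width"],s["contact_force"].round(1)); print(rot(s).round(4)); print((-c["R"].T@c["t"]).round(4))
E
python3 look.py w1; python3 - <<'E'
from h import *
import pickle
s,c=pickle.load(open("w1.pkl","rb"))
for z in(.02,.052):
  for p in((.5205,-.327),(.5255,-.323)):print(z,p,proj(c,[*p,z]))
E
```

```text
1.3 [ 0.5212 -0.3262  0.3547] [ 0.5211 -0.3263  0.1997] 0.060023677070568306 [-0.5 -1.2  0.6]
[[ 9.068e-01 -4.215e-01 -9.000e-04]
 [-4.215e-01 -9.068e-01 -1.000e-03]
 [-4.000e-04  1.300e-03 -1.000e+00]]
[ 0.5504 -0.2633  0.3236]
0.02 (0.5205, -0.327) [319.43528356 219.37476085]
0.02 (0.5255, -0.323) [323.32183138 211.76041036]
0.052 (0.5205, -0.327) [319.38234097 230.25329854]
0.052 (0.5255, -0.323) [323.69778518 221.85859123]
```

View pics/w1.png

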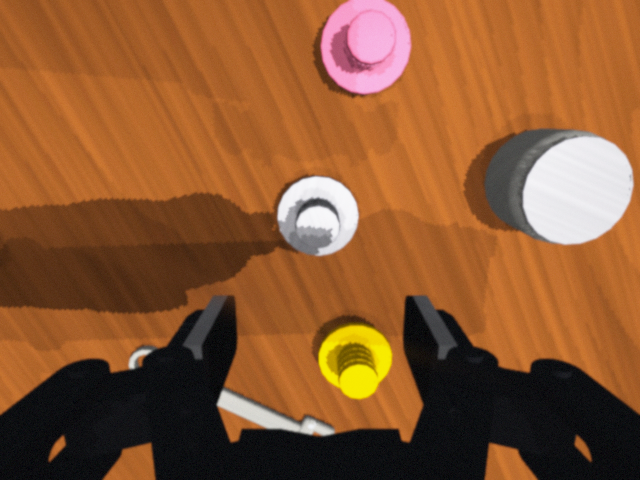

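The aluminium cap shows its flange centred at about (318,216) and knob top at about (318,228). Pink and yellow lie ahead of and behind the jaw line, so they are clear of the jaws.

```bash
python3 - <<'E'
from h import *
import pickle
s,c=pickle.load(open("w1.pkl","rb"))
a=ray(c,318,216,.02);b=ray(c,318,228,.052);print(a,b)
crop("pics/w1.png","pics/w1c.png",260,160,120,110,6)
R=rot(s);g=grasp(s)
for p in (a,b): 
  print((R.T@(np.array([*p[:2],.041])-g)*1000).round(1))
E
```

```text
[ 0.52061313 -0.3242448   0.02      ] [ 0.52031744 -0.32521289  0.052     ]
[ -1.2  -1.9 158.7]
[ -1.1  -0.9 158.7]
```

View pics/w1c.png

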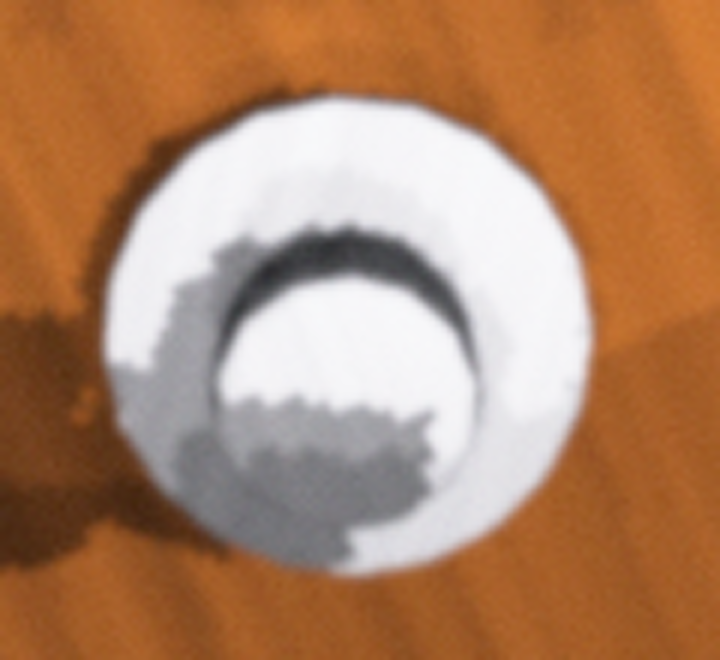

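Emit:
apply_moves([
  {"x":-1,"y":-1,"z":8,"ax":0,"ay":0,"az":0},
  {"x":-1,"y":-1.5,"z":35,"ax":0,"ay":0,"az":0},
  {"x":-1,"y":-1.5,"z":70,"ax":0,"ay":0,"az":0},
  {"x":-1,"y":-1.5,"z":105,"ax":0,"ay":0,"az":0},
  {"x":-1,"y":-1.5,"z":135,"ax":0,"ay":0,"az":0},
  {"x":-1,"y":-1.5,"z":152,"ax":0,"ay":0,"az":0},
  {"x":-1,"y":-1.5,"z":159,"ax":0,"ay":0,"az":0},
  {"x":-1,"y":-1.5,"z":159,"ax":0,"ay":0,"az":0},
  {"x":-1,"y":-1.5,"z":159,"ax":0,"ay":0,"az":0},
], fingers=0.7)

```text
time: 2.25
ee_pos: [0.5214, -0.3247, 0.1967]
tcp_rot: [0.0, 0.976, -0.216, 0.001]
contact_force: [0.1, -0.3, 0.6]
grip_width: 0.0599
```

Emit:
apply_moves([
  {"x":0,"y":0,"z":0,"ax":0,"ay":0,"az":0},
  {"x":0,"y":0,"z":0,"ax":0,"ay":0,"az":0},
  {"x":0,"y":0,"z":0,"ax":0,"ay":0,"az":0},
  {"x":0,"y":0,"z":0,"ax":0,"ay":0,"az":0},
  {"x":0,"y":0,"z":0,"ax":0,"ay":0,"az":0},
  {"x":0,"y":0,"z":0,"ax":0,"ay":0,"az":0},
  {"x":0,"y":0,"z":0,"ax":0,"ay":0,"az":0},
  {"x":0,"y":0,"z":0,"ax":0,"ay":0,"az":0},
], fingers=0)

```text
time: 3.05
ee_pos: [0.5218, -0.3242, 0.1971]
tcp_rot: [0.001, 0.976, -0.216, 0.001]
contact_force: [-0.9, -0.1, 6.9]
grip_width: 0.0288
```

```bash
python3 look.py w2
```

```text
3.05 [ 0.5218 -0.3242  0.1971] [ 0.5221 -0.3244  0.0421] 0.028766239904820086 [-0.9 -0.1  6.9]
[[ 9.069e-01 -4.214e-01  1.800e-03]
 [-4.214e-01 -9.069e-01 -1.500e-03]
 [ 2.200e-03  6.000e-04 -1.000e+00]]
[ 0.5511 -0.2614  0.166 ]
```

View pics/w2.png

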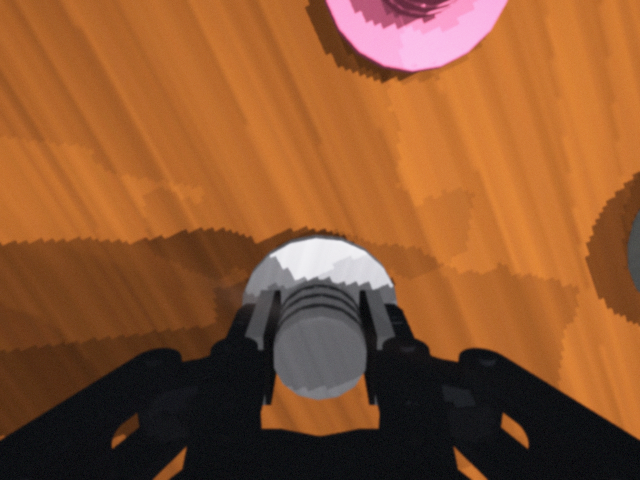

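The grip is firm at 28.8 mm. I'll lift and stop short of the neck for a wrist look at it.

Emit:
apply_moves([
  {"x":0,"y":0,"z":-10,"ax":0,"ay":0,"az":0},
  {"x":0,"y":0,"z":-40,"ax":0,"ay":0,"az":0},
  {"x":0,"y":0,"z":-80,"ax":0,"ay":0,"az":0},
  {"x":-10,"y":-20,"z":-120,"ax":0,"ay":0,"az":0},
  {"x":-28,"y":-50,"z":-145,"ax":0,"ay":0,"az":0},
  {"x":-50,"y":-90,"z":-148,"ax":0,"ay":0,"az":0},
  {"x":-72,"y":-130,"z":-148,"ax":0,"ay":0,"az":0},
  {"x":-94,"y":-170,"z":-148,"ax":0,"ay":0,"az":0},
  {"x":-116,"y":-210,"z":-148,"ax":0,"ay":0,"az":0},
  {"x":-136,"y":-246,"z":-148,"ax":0,"ay":0,"az":0},
  {"x":-149,"y":-270,"z":-148,"ax":0,"ay":0,"az":0},
  {"x":-155,"y":-281,"z":-148,"ax":0,"ay":0,"az":0},
  {"x":-155,"y":-281,"z":-148,"ax":0,"ay":0,"az":0},
  {"x":-155,"y":-281,"z":-148,"ax":0,"ay":0,"az":0},
], fingers=0)

```text
time: 4.5
ee_pos: [0.4992, -0.0054, 0.3437]
tcp_rot: [0.001, 0.976, -0.217, 0.0]
contact_force: [0.6, -0.1, -0.1]
grip_width: 0.0286
```

```bash
python3 look.py w3
```

```text
4.5 [ 0.4992 -0.0054  0.3437] [ 0.4992 -0.0055  0.1887] 0.02857259975924233 [ 0.6 -0.1 -0.1]
[[ 9.062e-01 -4.229e-01 -2.000e-04]
 [-4.229e-01 -9.062e-01 -1.100e-03]
 [ 3.000e-04  1.000e-03 -1.000e+00]]
[0.5286 0.0574 0.3126]
```

View pics/w3.png

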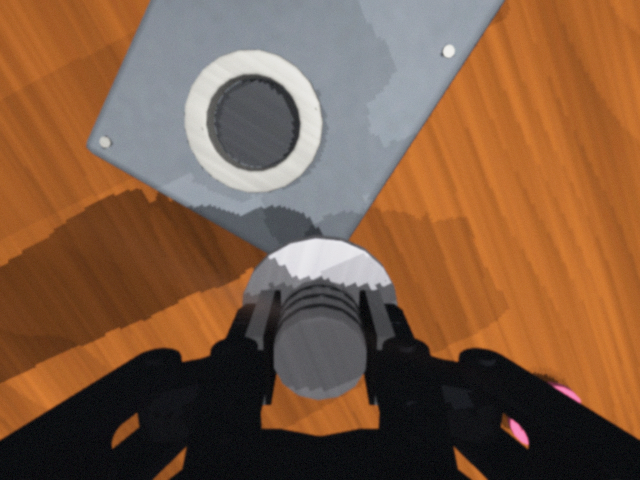

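The neck's outer ring is centred at about (253.5,121). The held knob top is at about (320.5,352), and the flange spans x 243–397 with its top edge at y 237. Working out the relative shift from these.

```bash
python3 - <<'E'
from h import *
import pickle
from scipy.optimize import least_squares
s,c=pickle.load(open("w3.pkl","rb"))
R=rot(s);g=grasp(s)
n=ray(c,253.5,121,.088);n2=ray(c,253.5,122.5,.088);print("neck",n,n2)
k=ray(c,320.5,352,.1986)
print("knob top",k,"rel grasp tool",R.T@(k-g)*1000)
# flange: circle r30 at z .1666, find centre: left,right,top extents
def ext(p,r,z):
    a=np.linspace(0,2*np.pi,200);P=np.array([proj(c,[p[0]+r*np.cos(t),p[1]+r*np.sin(t),z]) for t in a])
    return P[:,0].min(),P[:,0].max(),P[:,1].min(),P[:,1].max()
print("ext at grasp flange",ext(g,.03,.1666),ext(k,.03,.1666),"knob",ext(g,.015,.1986),ext(k,.015,.1986))
print("neck ext",ext(n,.036,.088),ext(n,.024,.088))
crop("pics/w3.png","pics/w3a.png",170,35,170,170,4); crop("pics/w3.png","pics/w3b.png",230,220,180,190,4)
E
```

```text
neck [0.4976918  0.07145245 0.088     ] [0.49735062 0.07079376 0.088     ]
knob top [ 0.50024896 -0.00401215  0.1986    ] rel grasp tool [ 0.30082886 -1.79904275 -9.94760959]
ext at grasp flange (np.float64(239.95862210356066), np.float64(399.11512735470166), np.float64(234.74682127359677), np.float64(380.7661939681568)) (np.float64(240.5111737009533), np.float64(400.15898175226744), np.float64(229.8563122118641), np.float64(376.77820027894717)) knob (np.float64(270.22314045466305), np.float64(368.8024084588074), np.float64(312.16880725133893), np.float64(399.64777911023947)) (np.float64(271.0229327745111), np.float64(369.9789724664534), np.float64(306.52784387983303), np.float64(394.6768221070757))
neck ext (np.float64(182.98987539756092), np.float64(323.7382304721667), np.float64(44.63845374008096), np.float64(190.78232039160213)) (np.float64(206.55360946376786), np.float64(300.33012613415355), np.float64(70.87899772545994), np.float64(168.19854117516127))
```

View pics/w3a.png

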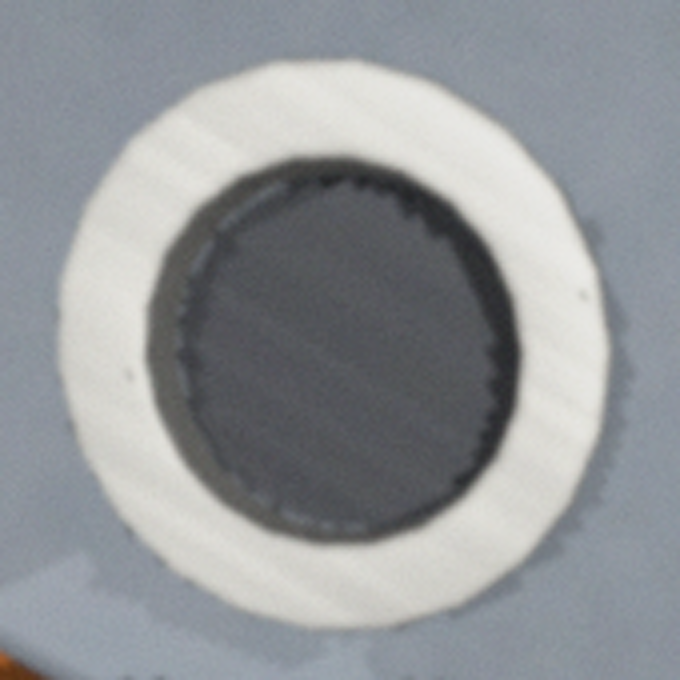

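View pics/w3b.png

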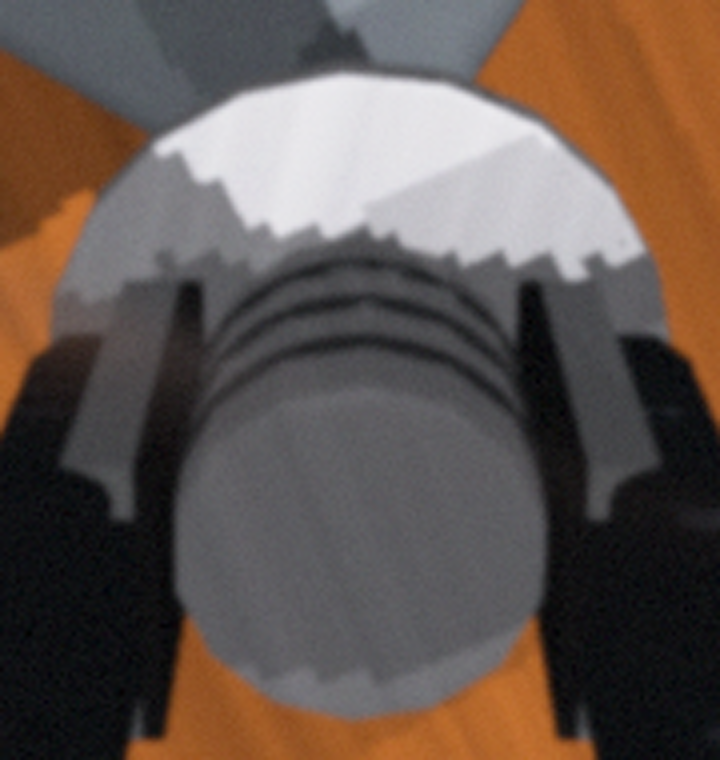

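```bash
cat > fit.py <<'E'
from h import *
import pickle
from scipy.optimize import least_squares
a=np.linspace(0,2*np.pi,181)
def ext(c,p,r,z):
    P=np.array([proj(c,[p[0]+r*np.cos(t),p[1]+r*np.sin(t),z]) for t in a])
    return np.array([P[:,0].min(),P[:,0].max(),P[:,1].min(),P[:,1].max()])
E
python3 - <<'E'
from fit import *
s,c=pickle.load(open("w3.pkl","rb"))
R=rot(s);g=grasp(s)
ko=np.array([273.4,366.6,316.9,399.4]);fo=np.array([242.9,396,237.5,np.nan]);no=np.array([184.4,322,50,192.4]);io=np.array([207,300,74.1,170.6])
def f(x):
    return np.r_[ext(c,x[:2],.015,.1986-x[2])-ko,(ext(c,x[:2],.03,.1666-x[2])-fo)[:3]]
r=least_squares(f,[*g[:2],.0]);print("cap",r.x,r.fun.round(1),"tool",R.T@(np.r_[r.x[:2],g[2]]-g)*1000)
def f(x): return np.r_[ext(c,x[:2],.036,.088-x[2])-no,ext(c,x[:2],.024,.088-x[2])-io]
q=least_squares(f,[.497,.07,.0]);print("neck",q.x,q.fun.round(1))
d=np.r_[q.x[:2]-r.x[:2],0];print("shift tool",R.T@d*1000)
E
```

```text
cap [ 0.49798523 -0.00835042  0.00434558] [-1.1  0.6 -1.7 -0.1 -0.3  0.9  2.2] tool [0.08091193 3.07928153 0.00319416]
neck [0.49644361 0.07033254 0.00374125] [-0.2  0.4 -0.7  0.1  0.4 -0.6  0.9 -0.3]
shift tool [-34.66873136 -70.65025177  -0.08319272]
```

Emit:
apply_moves([
  {"x":-6,"y":-12,"z":0,"ax":0,"ay":0,"az":0},
  {"x":-17,"y":-35,"z":0,"ax":0,"ay":0,"az":0},
  {"x":-28,"y":-57,"z":5,"ax":0,"ay":0,"az":0},
  {"x":-34,"y":-69,"z":20,"ax":0,"ay":0,"az":0},
  {"x":-34.5,"y":-70,"z":38,"ax":0,"ay":0,"az":0},
  {"x":-34.5,"y":-70,"z":47,"ax":0,"ay":0,"az":0},
  {"x":-34.5,"y":-70,"z":50,"ax":0,"ay":0,"az":0},
  {"x":-34.5,"y":-70,"z":50,"ax":0,"ay":0,"az":0},
  {"x":-34.5,"y":-70,"z":50,"ax":0,"ay":0,"az":0},
], fingers=0)

```text
time: 5.45
ee_pos: [0.4978, 0.0739, 0.2944]
tcp_rot: [-0.0, 0.976, -0.216, 0.001]
contact_force: [0.2, -0.5, -0.7]
grip_width: 0.0287
```

```bash
python3 look.py w4; python3 - <<'E'
from h import *
for n in("scene","top"): cv2.imwrite(f"pics/{n}4.png",grab_frame(n)[:,:,::-1])
crop("pics/scene4.png","pics/s4.png",290,180,140,110,5)
crop("pics/w4.png","pics/w4c.png",220,180,200,150,4)
E
```

```text
5.45 [0.4978 0.0739 0.2944] [0.498  0.0738 0.1394] 0.02865284531628896 [ 0.2 -0.5 -0.7]
[[ 9.064e-01 -4.225e-01  1.100e-03]
 [-4.225e-01 -9.064e-01 -1.000e-04]
 [ 1.000e-03 -4.000e-04 -1.000e+00]]
[0.5271 0.1367 0.2634]
```

View pics/w4c.png

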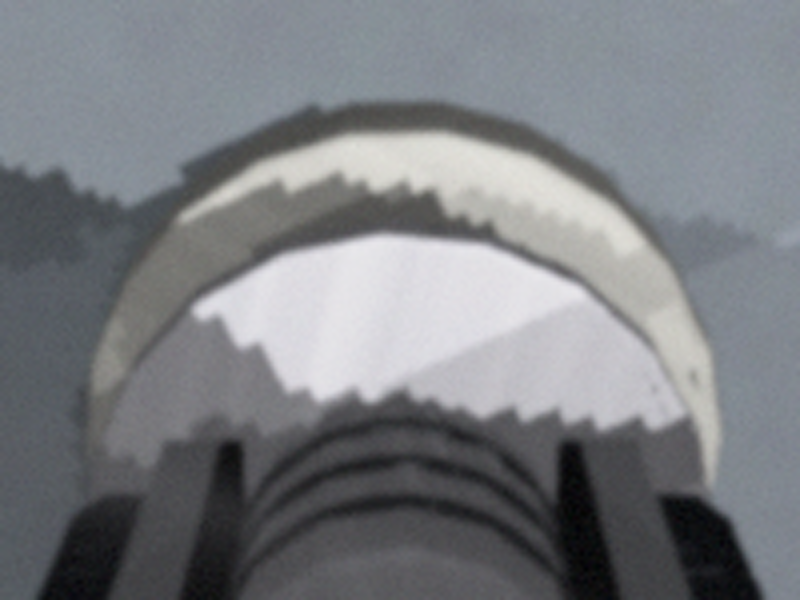

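View pics/s4.png

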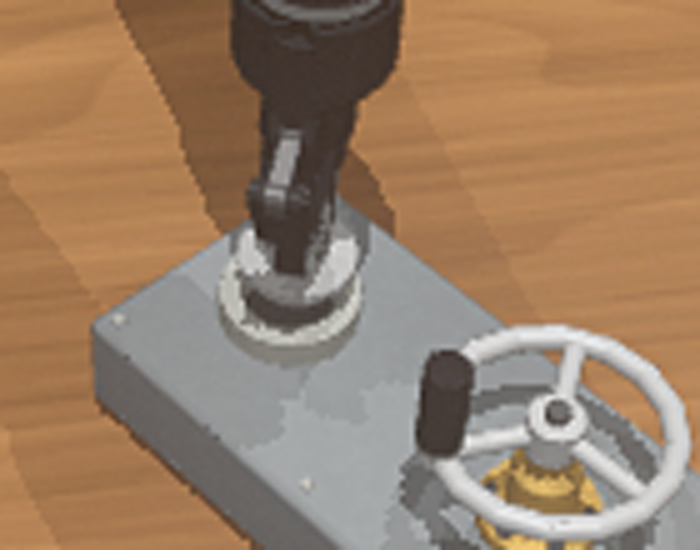

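```bash
python3 - <<'E'
from fit import *
s,c=pickle.load(open("w4.pkl","rb"))
R=rot(s);g=grasp(s)
P=lambda u,v:(220+(u+.5)/4-.5,180+(v+.5)/4-.5)
fl,ft=P(92,232);fr,_=P(705,0); nl,nt=P(92,130);nr,_=P(719,0)
for dz in(.003,.004,.005):
  f=lambda x:(ext(c,x,.03,.1173-dz)-[fl,fr,ft,0])[:3]
  q=lambda x:(ext(c,x,.036,.088-dz)-[nl,nr,nt,0])[:3]
  a1=least_squares(f,g[:2]);b=least_squares(q,g[:2])
  print(dz,a1.x,a1.fun,b.x,b.fun,"shift tool",(R.T@np.r_[b.x-a1.x,0])*1000)
E
```

```text
0.003 [0.49705718 0.07216835] [-1.28356353  1.28438938  0.12596879] [0.49664237 0.06941176] [-1.00032012  1.00097127  0.09826975] shift tool [ 7.88590339e-01  2.67376048e+00 -3.09677846e-04]
0.004 [0.49694824 0.07193492] [-0.79119139  0.79169724  0.07717782] [0.4965641  0.06923432] [-0.58103995  0.58141617  0.05679226] shift tool [ 7.92747867e-01  2.61005302e+00 -2.78883394e-04]
0.005 [0.4968392 0.0717013] [-0.30497742  0.30517117  0.0295708 ] [0.49648576 0.06905672] [-0.16614726  0.16625427  0.01615808] shift tool [ 7.96905385e-01  2.54630864e+00 -2.48073568e-04]
```

Emit:
apply_moves([
  {"x":0.8,"y":2.5,"z":0,"ax":0,"ay":0,"az":0},
  {"x":0.8,"y":2.5,"z":2,"ax":0,"ay":0,"az":0},
  {"x":0.8,"y":2.5,"z":5,"ax":0,"ay":0,"az":0},
  {"x":0.8,"y":2.5,"z":9,"ax":0,"ay":0,"az":0},
  {"x":0.8,"y":2.5,"z":13,"ax":0,"ay":0,"az":0},
  {"x":0.8,"y":2.5,"z":16,"ax":0,"ay":0,"az":0},
  {"x":0.8,"y":2.5,"z":16,"ax":0,"ay":0,"az":0},
], fingers=0)

```text
time: 6.3
ee_pos: [0.4968, 0.0717, 0.277]
tcp_rot: [0.0, 0.976, -0.216, -0.001]
contact_force: [0.2, -0.1, 0.4]
grip_width: 0.0283
```

The cap is in the pocket with no force. Lowering the last 6 mm.

Emit:
apply_moves([
  {"x":0,"y":0,"z":3,"ax":0,"ay":0,"az":0},
  {"x":0,"y":0,"z":5,"ax":0,"ay":0,"az":0},
  {"x":0,"y":0,"z":6.5,"ax":0,"ay":0,"az":0},
  {"x":0,"y":0,"z":7,"ax":0,"ay":0,"az":0},
  {"x":0,"y":0,"z":7,"ax":0,"ay":0,"az":0},
], fingers=0)

```text
time: 6.8
ee_pos: [0.497, 0.0718, 0.2713]
tcp_rot: [0.0, 0.976, -0.216, -0.0]
contact_force: [-3.3, -0.4, 4.7]
grip_width: 0.0284
```

Contact came at 4.7 N with the cap origin at about 0.074, so it is home. Releasing, then rising straight up.

Emit:
apply_moves([
  {"x":0,"y":0,"z":0,"ax":0,"ay":0,"az":0},
  {"x":0,"y":0,"z":-1,"ax":0,"ay":0,"az":0},
  {"x":0,"y":0,"z":-1,"ax":0,"ay":0,"az":0},
  {"x":0,"y":0,"z":-1,"ax":0,"ay":0,"az":0},
  {"x":0,"y":0,"z":-1,"ax":0,"ay":0,"az":0},
  {"x":0,"y":0,"z":-1,"ax":0,"ay":0,"az":0},
], fingers=0.7)

```text
time: 7.4
ee_pos: [0.497, 0.0717, 0.2716]
tcp_rot: [0.0, 0.976, -0.216, -0.0]
contact_force: [0.6, -0.4, -1.0]
grip_width: 0.0595
```

Emit:
apply_moves([
  {"x":0,"y":0,"z":-5,"ax":0,"ay":0,"az":0},
  {"x":0,"y":0,"z":-20,"ax":0,"ay":0,"az":0},
  {"x":0,"y":0,"z":-50,"ax":0,"ay":0,"az":0},
  {"x":0,"y":0,"z":-85,"ax":0,"ay":0,"az":0},
  {"x":0,"y":0,"z":-115,"ax":0,"ay":0,"az":0},
  {"x":0,"y":0,"z":-130,"ax":0,"ay":0,"az":0},
  {"x":0,"y":0,"z":-130,"ax":0,"ay":0,"az":0},
  {"x":0,"y":0,"z":-130,"ax":0,"ay":0,"az":0},
], fingers=0.7)

```text
time: 8.2
ee_pos: [0.4967, 0.0716, 0.401]
tcp_rot: [0.0, 0.976, -0.216, -0.0]
contact_force: [0.6, 0.1, -0.0]
grip_width: 0.0601
```

```bash
python3 look.py w5; python3 - <<'E'
from h import *
for n in("scene","top"): cv2.imwrite(f"pics/{n}5.png",grab_frame(n)[:,:,::-1])
crop("pics/scene5.png","pics/s5.png",290,180,150,120,5)
E
```

```text
8.2 [0.4967 0.0716 0.401 ] [0.4966 0.0715 0.246 ] 0.06011070240484115 [ 0.6  0.1 -0. ]
[[ 9.068e-01 -4.215e-01 -8.000e-04]
 [-4.215e-01 -9.068e-01 -3.000e-04]
 [-6.000e-04  7.000e-04 -1.000e+00]]
[0.5259 0.1344 0.37  ]
```

View pics/w5.png

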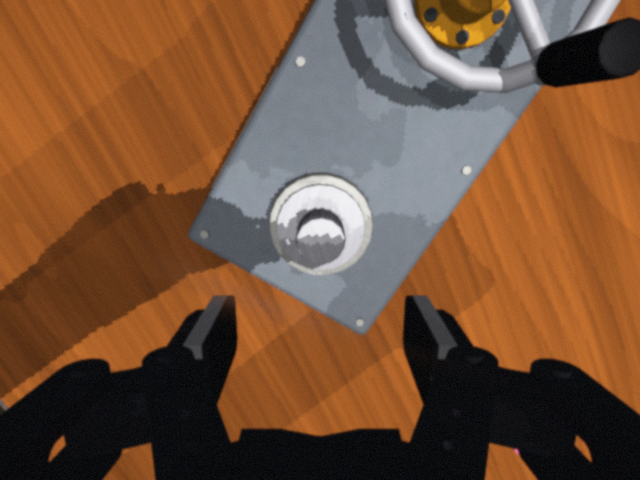

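View pics/s5.png

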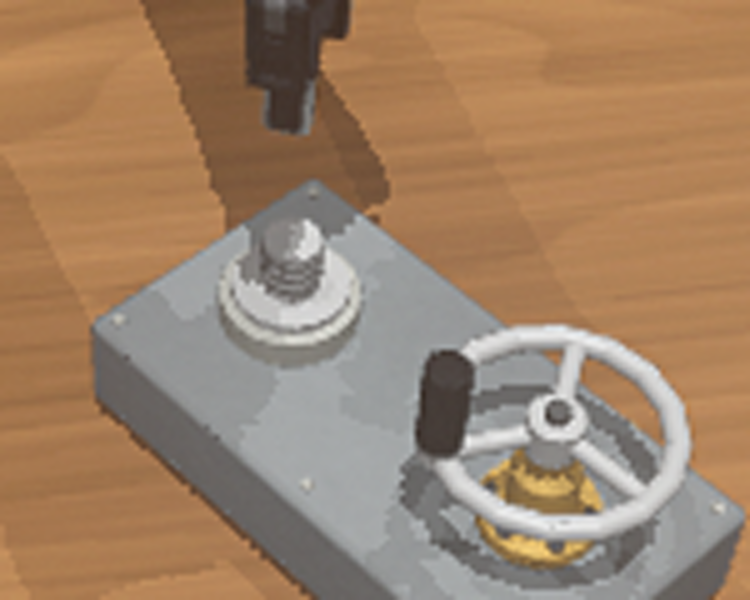

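The cap sits home in the neck, with a concentric ring visible in both views. Next I'll move above the handle at about (0.641,0.1075).

Emit:
apply_moves([
  {"x":8,"y":-6,"z":0,"ax":0,"ay":0,"az":0},
  {"x":25,"y":-20,"z":0,"ax":0,"ay":0,"az":0},
  {"x":50,"y":-40,"z":0,"ax":0,"ay":0,"az":0},
  {"x":75,"y":-61,"z":0,"ax":0,"ay":0,"az":0},
  {"x":98,"y":-79,"z":0,"ax":0,"ay":0,"az":0},
  {"x":111,"y":-90,"z":0,"ax":0,"ay":0,"az":0},
  {"x":116,"y":-94,"z":0,"ax":0,"ay":0,"az":0},
  {"x":116,"y":-94,"z":0,"ax":0,"ay":0,"az":0},
  {"x":116,"y":-94,"z":0,"ax":0,"ay":0,"az":0},
], fingers=0.7)

```text
time: 9.25
ee_pos: [0.6414, 0.1081, 0.4012]
tcp_rot: [0.0, 0.976, -0.216, -0.001]
contact_force: [-0.2, -0.1, 0.4]
grip_width: 0.0597
```

```bash
python3 look.py w6; python3 - <<'E'
from h import *
import pickle
s,c=pickle.load(open("w6.pkl","rb"))
print(proj(c,[.641,.1075,.2]),proj(c,[.638,.163,.156]))
E
```

```text
9.25 [0.6414 0.1081 0.4012] [0.6413 0.108  0.2462] 0.05971989674893721 [-0.2 -0.1  0.4]
[[ 9.069e-01 -4.212e-01 -1.100e-03]
 [-4.212e-01 -9.069e-01 -3.000e-04]
 [-9.000e-04  7.000e-04 -1.000e+00]]
[0.6706 0.1709 0.3702]
[319.69306024 288.415734  ] [267.91245392 163.7673192 ]
```

View pics/w6.png

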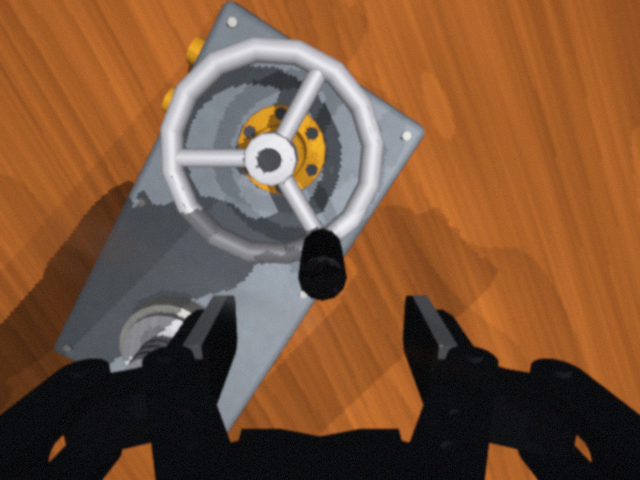

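The handle top is at about (323,277) and the hub at (270,159). The rim's outer extents are x 161–383, y 38–262.

```bash
python3 - <<'E'
from fit import *
s,c=pickle.load(open("w6.pkl","rb"))
R=rot(s);g=grasp(s)
for dz in (0,.004):
  h=ray(c,323,277,.196-dz);a0=ray(c,270,159,.152-dz)
  q=least_squares(lambda x:ext(c,x,.061,.137-dz)-[161,383,38,262],[.638,.163])
  print(dz,h,a0,q.x,q.fun.round(1),"grasp->handle tool",(R.T@np.r_[h[:2]-g[:2],0]*1000).round(1),np.linalg.norm(h[:2]-a0[:2]),np.linalg.norm(h[:2]-q.x))
crop("pics/w6.png","pics/w6c.png",240,120,120,190,4)
E
```

```text
0 [0.6438901  0.11029025 0.196     ] [0.63944037 0.16455309 0.152     ] [0.63849632 0.16381856] [-1.3  1.3 -1.7  2.5] grasp->handle tool [ 1.4 -3.2 -0. ] 0.05444498319928136 0.053799378369589645
0.004 [0.6432769 0.1088975 0.192    ] [0.63886926 0.16443612 0.148     ] [0.63810358 0.16401977] [ 0.6 -0.6 -0.3  0.3] grasp->handle tool [ 1.5 -1.7 -0. ] 0.05571324351750913 0.05536450770295502
```

View pics/w6c.png

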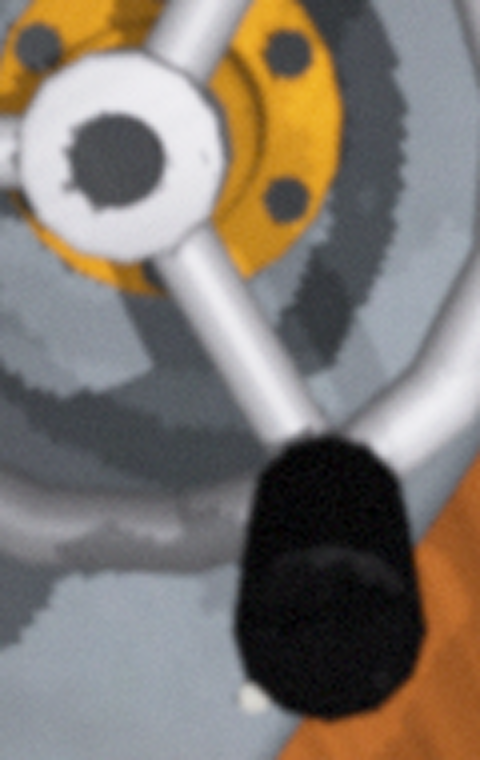

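Emit:
apply_moves([
  {"x":1.3,"y":-1.3,"z":6,"ax":0,"ay":0,"az":0},
  {"x":1.3,"y":-1.3,"z":22,"ax":0,"ay":0,"az":0},
  {"x":1.3,"y":-1.3,"z":42,"ax":0,"ay":0,"az":0},
  {"x":1.3,"y":-1.3,"z":60,"ax":0,"ay":0,"az":0},
  {"x":1.3,"y":-1.3,"z":68,"ax":0,"ay":0,"az":0},
  {"x":1.3,"y":-1.3,"z":68,"ax":0,"ay":0,"az":0},
  {"x":1.3,"y":-1.3,"z":68,"ax":0,"ay":0,"az":0},
], fingers=0.7)

```text
time: 10.0
ee_pos: [0.6436, 0.1087, 0.334]
tcp_rot: [-0.0, 0.976, -0.216, 0.0]
contact_force: [-0.7, -0.3, 0.1]
grip_width: 0.0595
```

Emit:
apply_moves([
  {"x":0,"y":0,"z":0,"ax":0,"ay":0,"az":0},
  {"x":0,"y":0,"z":0,"ax":0,"ay":0,"az":0},
  {"x":0,"y":0,"z":0,"ax":0,"ay":0,"az":0},
  {"x":0,"y":0,"z":0,"ax":0,"ay":0,"az":0},
  {"x":0,"y":0,"z":0,"ax":0,"ay":0,"az":0},
  {"x":0,"y":0,"z":0,"ax":0,"ay":0,"az":0},
  {"x":0,"y":0,"z":0,"ax":0,"ay":0,"az":0},
  {"x":0,"y":0,"z":0,"ax":0,"ay":0,"az":0},
], fingers=0)

```text
time: 10.8
ee_pos: [0.6437, 0.109, 0.3347]
tcp_rot: [-0.0, 0.976, -0.216, 0.001]
contact_force: [-0.7, -0.1, 5.6]
grip_width: 0.0203
```

```bash
python3 look.py w7
cat > rows.py <<'E'
from h import *
import sys
# rows.py theta0 step nrows  (deg, cw negative) tool shifts
t0,st,n=map(float,sys.argv[1:4]); r=float(sys.argv[4]) if len(sys.argv)>4 else 55
Rz=np.array([[.907,-.4213],[-.4213,-.907]])
for i in range(1,int(n)+1):
    a,b=np.radians(t0),np.radians(t0+st*i)
    d=Rz.T@(r*np.array([np.cos(b)-np.cos(a),np.sin(b)-np.sin(a)])); print(round(t0+st*i,1),d.round(1))
E
python3 rows.py -85.7 -6 4;  
```

```text
10.8 [0.6437 0.109  0.3347] [0.6439 0.109  0.1797] 0.020295305486030986 [-0.7 -0.1  5.6]
[[ 9.069e-01 -4.213e-01  1.300e-03]
 [-4.213e-01 -9.069e-01  3.000e-04]
 [ 1.100e-03 -8.000e-04 -1.000e+00]]
[0.673  0.1718 0.3037]
-91.7 [-5.2  2.5]
-97.7 [-10.6   4.5]
-103.7 [-16.1   5.9]
-109.7 [-21.8   6.8]
```

View pics/w7.png

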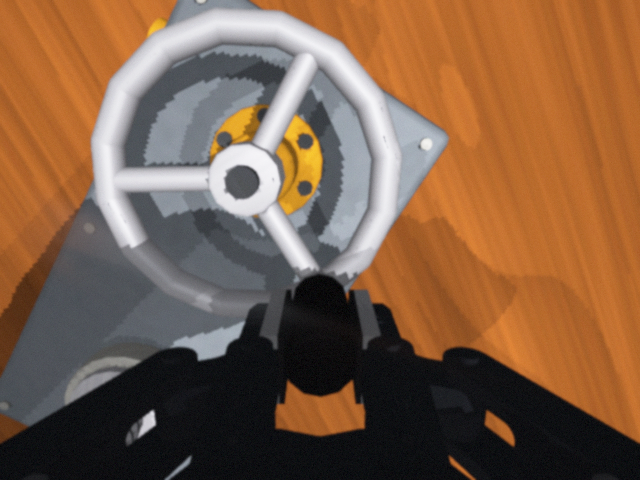

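The handle is gripped with 20.3 mm between the pads. Turning clockwise in small arcs, watching the force.

Emit:
apply_moves([
  {"x":-2.5,"y":1.3,"z":0,"ax":0,"ay":0,"az":0},
  {"x":-7.8,"y":3.5,"z":0,"ax":0,"ay":0,"az":0},
  {"x":-13.3,"y":5.2,"z":0,"ax":0,"ay":0,"az":0},
  {"x":-19,"y":6.4,"z":0,"ax":0,"ay":0,"az":0},
], fingers=0)

```text
time: 11.25
ee_pos: [0.624, 0.1105, 0.3347]
tcp_rot: [-0.0, 0.976, -0.216, 0.002]
contact_force: [2.6, -0.3, 5.0]
grip_width: 0.0208
```

```bash
python3 rows.py -84.5 -7 12; for k in 0 1 2 3 4 5 6 7 8 9 10 11 12 13 14; do echo; python3 rows.py $((-105 - 24*k)) -8 3;done; python3 -c "
from h import *
s=sense();g=grasp(s);print(g,np.degrees(np.arctan2(g[1]-.1638,g[0]-.6383)),np.hypot(g[1]-.1638,g[0]-.6383),s['contact_force'],s['moment'],rot(s))"
```

```text
-91.5 [-6.  3.]
-98.5 [-12.3   5.3]
-105.5 [-18.8   6.8]
-112.5 [-25.5   7.5]
-119.5 [-32.2   7.4]
-126.5 [-38.9   6.4]
-133.5 [-45.4   4.7]
-140.5 [-51.6   2.2]
-147.5 [-57.5  -1.1]
-154.5 [-62.9  -5. ]
-161.5 [-67.8  -9.6]
-168.5 [-72.1 -14.8]

-113.0 [-7.6  0.8]
-121.0 [-15.3   0.5]
-129.0 [-22.9  -0.8]

-137.0 [-7.3 -2.4]
-145.0 [-14.2  -5.8]
-153.0 [-20.5 -10.1]

-161.0 [-5.7 -5.1]
-169.0 [-10.6 -11. ]
-177.0 [-14.7 -17.5]

-185.0 [-3.1 -7. ]
-193.0 [ -5.2 -14.4]
-201.0 [ -6.3 -22. ]

-209.0 [ 0.  -7.7]
-217.0 [  1.1 -15.3]
-225.0 [  3.2 -22.6]

-233.0 [ 3.1 -7. ]
-241.0 [  7.2 -13.5]
-249.0 [ 12.1 -19.4]

-257.0 [ 5.7 -5.1]
-265.0 [12.1 -9.4]
-273.0 [ 19.  -12.8]

-281.0 [ 7.3 -2.4]
-289.0 [14.9 -3.7]
-297.0 [22.5 -3.9]

-305.0 [7.6 0.8]
-313.0 [15.1  2.7]
-321.0 [22.2  5.6]

-329.0 [6.6 3.8]
-337.0 [12.7  8.6]
-345.0 [18.  14.1]

-353.0 [4.5 6.2]
-361.0 [ 8.1 13. ]
-369.0 [10.7 20.2]

-377.0 [1.6 7.5]
-385.0 [ 2.1 15.2]
-393.0 [ 1.6 22.8]

-401.0 [-1.6  7.5]
-409.0 [-4.2 14.7]
-417.0 [-7.9 21.5]

-425.0 [-4.5  6.2]
-433.0 [-9.9 11.7]
-441.0 [-15.9  16.4]

-449.0 [-6.7  3.8]
-457.0 [-13.8   6.7]
-465.0 [-21.2   8.5]
[0.6244438  0.11041882 0.17968642] -104.55118025081269 0.05515020190721834 [ 2.60702326 -0.2697051   4.96684275] [-0.05418914 -0.46287655 -0.03758587] [[ 9.06578011e-01 -4.22026973e-01  3.08932099e-03]
 [-4.22027836e-01 -9.06582785e-01 -3.99180716e-04]
 [ 2.96919026e-03 -9.41890991e-04 -9.99995148e-01]]
```

Emit:
apply_moves([
  {"x":-7.6,"y":0.8,"z":0,"ax":0,"ay":0,"az":0},
  {"x":-15.3,"y":0.5,"z":0,"ax":0,"ay":0,"az":0},
  {"x":-22.9,"y":-0.8,"z":0,"ax":0,"ay":0,"az":0},
])

```text
time: 11.55
ee_pos: [0.6035, 0.1206, 0.3347]
tcp_rot: [0.0, 0.976, -0.216, 0.002]
contact_force: [2.1, -0.6, 5.0]
grip_width: 0.0204
```

Emit:
apply_moves([
  {"x":-7.3,"y":-2.4,"z":0,"ax":0,"ay":0,"az":0},
  {"x":-14.2,"y":-5.8,"z":0,"ax":0,"ay":0,"az":0},
  {"x":-20.5,"y":-10.1,"z":0,"ax":0,"ay":0,"az":0},
])

```text
time: 11.85
ee_pos: [0.5891, 0.1382, 0.3346]
tcp_rot: [0.001, 0.976, -0.216, 0.001]
contact_force: [0.8, -1.4, 4.2]
grip_width: 0.0204
```

Emit:
apply_moves([
  {"x":-5.7,"y":-5.1,"z":0,"ax":0,"ay":0,"az":0},
  {"x":-10.6,"y":-11,"z":0,"ax":0,"ay":0,"az":0},
  {"x":-14.7,"y":-17.5,"z":0,"ax":0,"ay":0,"az":0},
])

```text
time: 12.15
ee_pos: [0.583, 0.1602, 0.3346]
tcp_rot: [0.001, 0.976, -0.216, 0.001]
contact_force: [-0.8, -2.4, 7.7]
grip_width: 0.0207
```

Emit:
apply_moves([
  {"x":-3.1,"y":-7,"z":0,"ax":0,"ay":0,"az":0},
  {"x":-5.2,"y":-14.4,"z":0,"ax":0,"ay":0,"az":0},
  {"x":-6.3,"y":-22,"z":0,"ax":0,"ay":0,"az":0},
])

```text
time: 12.45
ee_pos: [0.5864, 0.1832, 0.3346]
tcp_rot: [0.001, 0.976, -0.216, 0.001]
contact_force: [-0.8, -2.7, 8.5]
grip_width: 0.0203
```

Emit:
apply_moves([
  {"x":0,"y":-7.7,"z":0,"ax":0,"ay":0,"az":0},
  {"x":1.1,"y":-15.3,"z":0,"ax":0,"ay":0,"az":0},
  {"x":3.2,"y":-22.6,"z":0,"ax":0,"ay":0,"az":0},
])

```text
time: 12.75
ee_pos: [0.5988, 0.2026, 0.3346]
tcp_rot: [0.001, 0.976, -0.216, 0.0]
contact_force: [-0.1, -2.0, 8.1]
grip_width: 0.0204
```

Emit:
apply_moves([
  {"x":3.1,"y":-7,"z":0,"ax":0,"ay":0,"az":0},
  {"x":7.2,"y":-13.5,"z":0,"ax":0,"ay":0,"az":0},
  {"x":12.1,"y":-19.4,"z":0,"ax":0,"ay":0,"az":0},
])

```text
time: 13.05
ee_pos: [0.6179, 0.2151, 0.3346]
tcp_rot: [0.001, 0.976, -0.216, 0.0]
contact_force: [-2.3, -2.3, 8.5]
grip_width: 0.0206
```

Emit:
apply_moves([
  {"x":5.7,"y":-5.1,"z":0,"ax":0,"ay":0,"az":0},
  {"x":12.1,"y":-9.4,"z":0,"ax":0,"ay":0,"az":0},
  {"x":19,"y":-12.8,"z":0,"ax":0,"ay":0,"az":0},
])

```text
time: 13.35
ee_pos: [0.6404, 0.2189, 0.3346]
tcp_rot: [0.001, 0.976, -0.216, -0.0]
contact_force: [-2.9, -2.8, 7.9]
grip_width: 0.0204
```

Emit:
apply_moves([
  {"x":7.3,"y":-2.4,"z":0,"ax":0,"ay":0,"az":0},
  {"x":14.9,"y":-3.7,"z":0,"ax":0,"ay":0,"az":0},
  {"x":22.5,"y":-3.9,"z":0,"ax":0,"ay":0,"az":0},
])

```text
time: 13.65
ee_pos: [0.6622, 0.2133, 0.3347]
tcp_rot: [0.0, 0.977, -0.215, -0.0]
contact_force: [-3.1, -0.5, 8.2]
grip_width: 0.0206
```

Emit:
apply_moves([
  {"x":7.6,"y":0.8,"z":0,"ax":0,"ay":0,"az":0},
  {"x":15.1,"y":2.7,"z":0,"ax":0,"ay":0,"az":0},
  {"x":22.2,"y":5.6,"z":0,"ax":0,"ay":0,"az":0},
])

```text
time: 13.95
ee_pos: [0.6799, 0.1995, 0.3347]
tcp_rot: [-0.0, 0.977, -0.215, -0.0]
contact_force: [-3.1, 1.1, 7.6]
grip_width: 0.0207
```

Emit:
apply_moves([
  {"x":6.6,"y":3.8,"z":0,"ax":0,"ay":0,"az":0},
  {"x":12.7,"y":8.6,"z":0,"ax":0,"ay":0,"az":0},
  {"x":18,"y":14.1,"z":0,"ax":0,"ay":0,"az":0},
])

```text
time: 14.25
ee_pos: [0.6905, 0.1795, 0.3347]
tcp_rot: [-0.001, 0.977, -0.215, 0.0]
contact_force: [-0.5, 2.3, 6.1]
grip_width: 0.0208
```

Emit:
apply_moves([
  {"x":4.5,"y":6.2,"z":0,"ax":0,"ay":0,"az":0},
  {"x":8.1,"y":13,"z":0,"ax":0,"ay":0,"az":0},
  {"x":10.7,"y":20.2,"z":0,"ax":0,"ay":0,"az":0},
])

```text
time: 14.55
ee_pos: [0.6922, 0.1562, 0.3347]
tcp_rot: [-0.001, 0.977, -0.215, 0.001]
contact_force: [1.9, 2.3, 6.2]
grip_width: 0.0206
```

Emit:
apply_moves([
  {"x":1.6,"y":7.5,"z":0,"ax":0,"ay":0,"az":0},
  {"x":2.1,"y":15.2,"z":0,"ax":0,"ay":0,"az":0},
  {"x":1.6,"y":22.8,"z":0,"ax":0,"ay":0,"az":0},
])

```text
time: 14.85
ee_pos: [0.6841, 0.1341, 0.3347]
tcp_rot: [-0.001, 0.976, -0.216, 0.001]
contact_force: [2.0, 1.2, 5.7]
grip_width: 0.0205
```

Emit:
apply_moves([
  {"x":-1.6,"y":7.5,"z":0,"ax":0,"ay":0,"az":0},
  {"x":-4.2,"y":14.7,"z":0,"ax":0,"ay":0,"az":0},
  {"x":-7.9,"y":21.5,"z":0,"ax":0,"ay":0,"az":0},
])

```text
time: 15.15
ee_pos: [0.6679, 0.1176, 0.3346]
tcp_rot: [-0.001, 0.976, -0.216, 0.001]
contact_force: [1.9, 0.8, 5.3]
grip_width: 0.0201
```

Emit:
apply_moves([
  {"x":-4.5,"y":6.2,"z":0,"ax":0,"ay":0,"az":0},
  {"x":-9.9,"y":11.7,"z":0,"ax":0,"ay":0,"az":0},
  {"x":-15.9,"y":16.4,"z":0,"ax":0,"ay":0,"az":0},
])

```text
time: 15.45
ee_pos: [0.6576, 0.1135, 0.3355]
tcp_rot: [-0.014, 0.976, -0.215, 0.021]
contact_force: [71.8, 18.7, -37.9]
grip_width: 0.0204
```

The stop is hit, at 72 N. I'll read the state and ease back so that it presses only lightly.

```bash
python3 -c "
from h import *
s=sense();g=grasp(s);print(g,s['ee_pos'],np.degrees(np.arctan2(g[1]-.1638,g[0]-.6383)),np.hypot(g[1]-.1638,g[0]-.6383),s['contact_force'],s['moment'],s['dq'].round(3))"; python3 rows.py -441 3 6
```

```text
[0.6648906 0.1162928 0.1806762] [0.65759061 0.11345618 0.33547821] -60.76351089146385 0.05444257315810542 [ 71.81257282  18.67038542 -37.89890376] [  3.66668739 -14.05741495  -0.11407591] [ 0.09  -0.138 -0.021  0.177 -0.029 -0.177  0.026]
-438.0 [ 2.3 -1.7]
-435.0 [ 4.6 -3.5]
-432.0 [ 6.8 -5.4]
-429.0 [ 8.8 -7.4]
-426.0 [10.8 -9.5]
-423.0 [ 12.6 -11.7]
```

Emit:
apply_moves([
  {"x":4.6,"y":-3.5,"z":0,"ax":0,"ay":0,"az":0},
  {"x":8.8,"y":-7.4,"z":0,"ax":0,"ay":0,"az":0},
  {"x":12,"y":-11,"z":0,"ax":0,"ay":0,"az":0},
  {"x":12,"y":-11,"z":0,"ax":0,"ay":0,"az":0},
  {"x":12,"y":-11,"z":0,"ax":0,"ay":0,"az":0},
])

```text
time: 15.95
ee_pos: [0.6648, 0.1154, 0.3352]
tcp_rot: [-0.004, 0.976, -0.216, 0.005]
contact_force: [15.1, 3.4, -0.3]
grip_width: 0.0205
```

```bash
python3 look.py w8; python3 -c "
from h import *
s=sense();g=grasp(s);print(g,s['ee_pos'],np.degrees(np.arctan2(g[1]-.1638,g[0]-.6383)),np.hypot(g[1]-.1638,g[0]-.6383),s['contact_force'],s['moment'])
f=grab_frame('top');cv2.imwrite('pics/top8.png',f[:,:,::-1]);crop('pics/top8.png','pics/t8.png',215,145,120,135,4)"
```

```text
15.95 [0.6648 0.1154 0.3352] [0.6667 0.1162 0.1802] 0.02054281187602903 [15.1  3.4 -0.3]
[[ 0.9067 -0.4216  0.012 ]
 [-0.4217 -0.9067  0.0045]
 [ 0.009  -0.0092 -0.9999]]
[0.6945 0.1784 0.3048]
[0.6667137  0.11613226 0.18018001] [0.66482461 0.11542881 0.3351669 ] -59.201754134867464 0.05549370361355912 [15.24207701  4.67682088 -0.3866155 ] [ 1.09771385 -2.6763223   0.03389141]
```

View pics/w8.png

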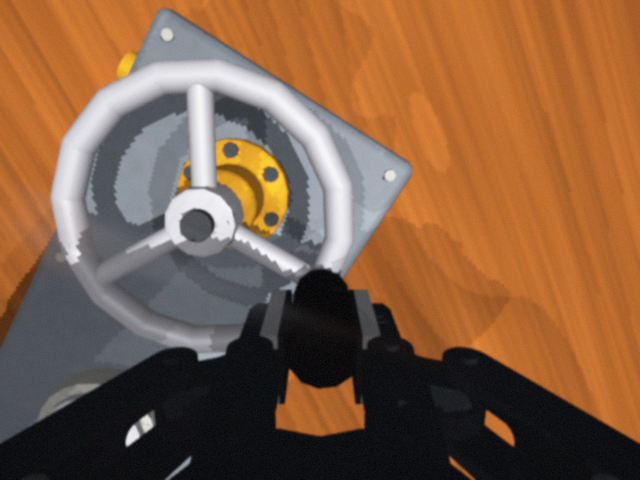

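The handle is still gripped; it slid about 2–3 mm along the pads. The wheel has been held at the stop for about 0.5 s. I'll check the wheel angle from the images, then compute the backing-off rows.

```bash
python3 - <<'E'
from fit import *
# spoke dirs in w6 (before) and w8: hub centre and spoke rim end, heights: spokes ~z .137
for n,h,pts in(("w6",(270,159),[(318,75),(178,158),(318,228)]),("w8",(197.5,225),[(201,90),(104,275),(300,268)])):
    s,c=pickle.load(open(n+".pkl","rb")); H=ray(c,*h,.152)
    for p in pts:
        P=ray(c,*p,.137);print(n,H[:2].round(4),np.degrees(np.arctan2(*(P-H)[1::-1])).round(1),np.linalg.norm((P-H)[:2]).round(4))
Rz=np.array([[.907,-.4213],[-.4213,-.907]])
def row(ts,t,c0=(0,0)):
    u=lambda x:np.array([np.cos(np.radians(x)),np.sin(np.radians(x))])
    return (Rz.T@(55*(u(t)-u(ts)))+np.array(c0)).round(1)
ts=-418
for ths,c0,incs in((ts,(3.1,-3.4),list(np.r_[4,12,24,39+15*np.arange(17)])),):
    for i in incs: print(i,row(ths,ths+i,c0))
E
```

```text
w6 [0.6394 0.1646] 34.7 0.0482
w6 [0.6394 0.1646] 156.0 0.0519
w6 [0.6394 0.1646] -83.6 0.0469
w8 [0.6395 0.1645] 64.0 0.0485
w8 [0.6395 0.1645] -175.9 0.0515
w8 [0.6395 0.1645] -55.6 0.0433
4 [ 5.1 -6.7]
12 [  8.3 -13.6]
24 [ 11.3 -24.7]
39 [ 11.7 -39.1]
54 [  8.4 -53.1]
69 [  1.6 -65.7]
84 [ -8.3 -76.1]
99 [-20.5 -83.6]
114 [-34.3 -87.7]
129 [-48.7 -88.1]
144 [-62.6 -84.8]
159 [-75.2 -78. ]
174 [-85.7 -68.1]
189 [-93.2 -55.9]
204 [-97.3 -42.1]
219 [-97.7 -27.8]
234 [-94.4 -13.8]
249 [-87.5  -1.2]
264 [-77.7   9.3]
279 [-65.4  16.8]
```

View pics/t8.png

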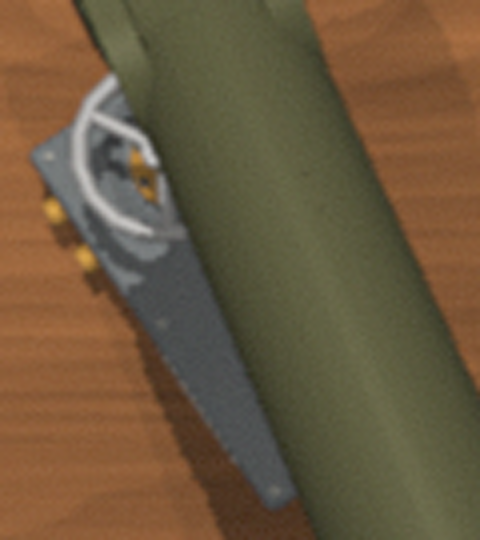

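The spokes moved from [34.7,156,-83.6]° to [64,-176,-55.6]°. So the stop is at handle angle about -56°, i.e. 332° clockwise from the start. Now backing off 720°, starting with 279°.

Emit:
apply_moves([
  {"x":5.1,"y":-6.7,"z":0,"ax":0,"ay":0,"az":0},
  {"x":8.3,"y":-13.6,"z":0,"ax":0,"ay":0,"az":0},
  {"x":11.3,"y":-24.7,"z":0,"ax":0,"ay":0,"az":0},
  {"x":11.7,"y":-39.1,"z":0,"ax":0,"ay":0,"az":0},
  {"x":8.4,"y":-53.1,"z":0,"ax":0,"ay":0,"az":0},
  {"x":1.6,"y":-65.7,"z":0,"ax":0,"ay":0,"az":0},
  {"x":-8.3,"y":-76.1,"z":0,"ax":0,"ay":0,"az":0},
  {"x":-20.5,"y":-83.6,"z":0,"ax":0,"ay":0,"az":0},
  {"x":-34.3,"y":-87.7,"z":0,"ax":0,"ay":0,"az":0},
  {"x":-48.7,"y":-88.1,"z":0,"ax":0,"ay":0,"az":0},
])

```text
time: 17.05
ee_pos: [0.6551, 0.2144, 0.3351]
tcp_rot: [0.0, 0.976, -0.216, 0.001]
contact_force: [1.6, -3.2, 9.6]
grip_width: 0.0206
```

```bash
python3 look.py w9; python3 - <<'E'
from fit import *
s=sense();g=grasp(s);print(np.degrees(np.arctan2(g[1]-.1640,g[0]-.6385)),np.hypot(g[1]-.1640,g[0]-.6385))
Rz=np.array([[.907,-.4213],[-.4213,-.907]])
u=lambda x:np.array([np.cos(np.radians(x)),np.sin(np.radians(x))])
for i in np.r_[6,18+15*np.arange(19)]: print(129+i,(Rz.T@(55*(u(-418+129+i)-u(-418+129)))).round(1))
E
```

```text
17.05 [0.6551 0.2144 0.3351] [0.6555 0.2141 0.1801] 0.020588243584921104 [ 1.6 -3.2  9.6]
[[ 9.063e-01 -4.226e-01  2.500e-03]
 [-4.226e-01 -9.063e-01 -1.400e-03]
 [ 2.800e-03  2.000e-04 -1.000e+00]]
[0.6845 0.2771 0.304 ]
74.4865009249208 0.052963066757939894
135 [-5.7  0.9]
147 [-16.6   4.4]
162 [-28.9  11.9]
177 [-38.8  22.3]
192 [-45.7  34.9]
207 [-49.   48.9]
222 [-48.7  63.2]
237 [-44.6  77. ]
252 [-37.1  89.3]
267 [-26.7  99.2]
282 [-14.1 106. ]
297 [ -0.2 109.4]
312 [ 14.2 109.1]
327 [ 28. 105.]
342 [40.2 97.5]
357 [50.1 87.1]
372 [57.  74.5]
387 [60.4 60.5]
402 [60.  46.2]
417 [55.9 32.4]
```

View pics/w9.png

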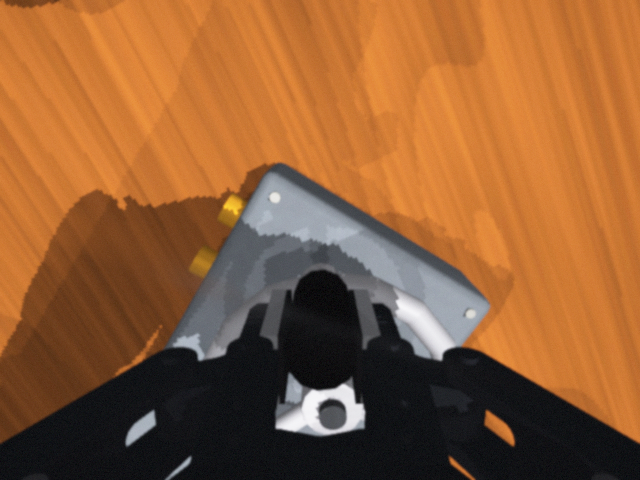

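All good, the handle follows. Next, rows to +417° in total.

Emit:
apply_moves([
  {"x":-5.7,"y":0.9,"z":0,"ax":0,"ay":0,"az":0},
  {"x":-16.6,"y":4.4,"z":0,"ax":0,"ay":0,"az":0},
  {"x":-28.9,"y":11.9,"z":0,"ax":0,"ay":0,"az":0},
  {"x":-38.8,"y":22.3,"z":0,"ax":0,"ay":0,"az":0},
  {"x":-45.7,"y":34.9,"z":0,"ax":0,"ay":0,"az":0},
  {"x":-49,"y":48.9,"z":0,"ax":0,"ay":0,"az":0},
  {"x":-48.7,"y":63.2,"z":0,"ax":0,"ay":0,"az":0},
  {"x":-44.6,"y":77,"z":0,"ax":0,"ay":0,"az":0},
  {"x":-37.1,"y":89.3,"z":0,"ax":0,"ay":0,"az":0},
  {"x":-26.7,"y":99.2,"z":0,"ax":0,"ay":0,"az":0},
  {"x":-14.1,"y":106,"z":0,"ax":0,"ay":0,"az":0},
  {"x":-0.2,"y":109.4,"z":0,"ax":0,"ay":0,"az":0},
  {"x":14.2,"y":109.1,"z":0,"ax":0,"ay":0,"az":0},
  {"x":28,"y":105,"z":0,"ax":0,"ay":0,"az":0},
  {"x":40.2,"y":97.5,"z":0,"ax":0,"ay":0,"az":0},
  {"x":50.1,"y":87.1,"z":0,"ax":0,"ay":0,"az":0},
  {"x":57,"y":74.5,"z":0,"ax":0,"ay":0,"az":0},
  {"x":60.4,"y":60.5,"z":0,"ax":0,"ay":0,"az":0},
  {"x":60,"y":46.2,"z":0,"ax":0,"ay":0,"az":0},
  {"x":55.9,"y":32.4,"z":0,"ax":0,"ay":0,"az":0},
])

```text
time: 19.1
ee_pos: [0.6921, 0.1612, 0.3351]
tcp_rot: [0.001, 0.976, -0.217, -0.0]
contact_force: [-3.3, -2.8, 11.4]
grip_width: 0.0205
```

```bash
python3 look.py w10; python3 - <<'E'
from fit import *
s=sense();g=grasp(s);print(np.degrees(np.arctan2(g[1]-.1640,g[0]-.6385)),np.hypot(g[1]-.1640,g[0]-.6385))
Rz=np.array([[.907,-.4213],[-.4213,-.907]])
u=lambda x:np.array([np.cos(np.radians(x)),np.sin(np.radians(x))])
for i in np.r_[6,18+15*np.arange(18),281,285]: print(417+i,(Rz.T@(55*(u(-418+417+i)-u(-418+417)))).round(1))
E
```

```text
19.1 [0.6921 0.1612 0.3351] [0.692  0.1609 0.1801] 0.020468968305125318 [-3.3 -2.8 11.4]
[[ 9.060e-01 -4.232e-01 -4.000e-04]
 [-4.232e-01 -9.060e-01 -1.800e-03]
 [ 3.000e-04  1.800e-03 -1.000e+00]]
[0.7214 0.2239 0.3039]
1.0920983960691895 0.05332720322911851
423 [-2.6 -5.1]
435 [ -9.4 -14.4]
450 [-20.3 -23.8]
465 [-33.2 -30. ]
480 [-47.3 -32.6]
495 [-61.6 -31.5]
510 [-75.2 -26.7]
525 [-87.  -18.6]
540 [-96.4  -7.7]
555 [-102.6    5.2]
570 [-105.2   19.3]
585 [-104.1   33.7]
600 [-99.3  47.2]
615 [-91.2  59. ]
630 [-80.3  68.4]
645 [-67.4  74.6]
660 [-53.2  77.2]
675 [-38.9  76.1]
690 [-25.4  71.3]
698 [-18.8  67.4]
702 [-15.7  65.1]
```

View pics/w10.png

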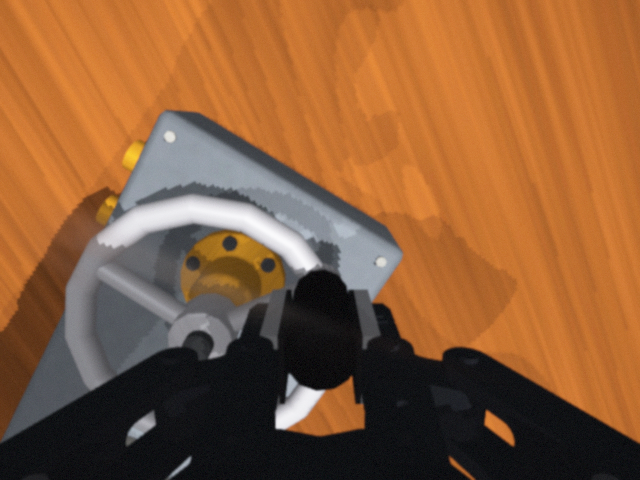

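Emit:
apply_moves([
  {"x":-2.6,"y":-5.1,"z":0,"ax":0,"ay":0,"az":0},
  {"x":-9.4,"y":-14.4,"z":0,"ax":0,"ay":0,"az":0},
  {"x":-20.3,"y":-23.8,"z":0,"ax":0,"ay":0,"az":0},
  {"x":-33.2,"y":-30,"z":0,"ax":0,"ay":0,"az":0},
  {"x":-47.3,"y":-32.6,"z":0,"ax":0,"ay":0,"az":0},
  {"x":-61.6,"y":-31.5,"z":0,"ax":0,"ay":0,"az":0},
  {"x":-75.2,"y":-26.7,"z":0,"ax":0,"ay":0,"az":0},
  {"x":-87,"y":-18.6,"z":0,"ax":0,"ay":0,"az":0},
  {"x":-96.4,"y":-7.7,"z":0,"ax":0,"ay":0,"az":0},
  {"x":-102.6,"y":5.2,"z":0,"ax":0,"ay":0,"az":0},
  {"x":-105.2,"y":19.3,"z":0,"ax":0,"ay":0,"az":0},
  {"x":-104.1,"y":33.7,"z":0,"ax":0,"ay":0,"az":0},
  {"x":-99.3,"y":47.2,"z":0,"ax":0,"ay":0,"az":0},
  {"x":-91.2,"y":59,"z":0,"ax":0,"ay":0,"az":0},
  {"x":-80.3,"y":68.4,"z":0,"ax":0,"ay":0,"az":0},
  {"x":-67.4,"y":74.6,"z":0,"ax":0,"ay":0,"az":0},
  {"x":-53.2,"y":77.2,"z":0,"ax":0,"ay":0,"az":0},
  {"x":-38.9,"y":76.1,"z":0,"ax":0,"ay":0,"az":0},
  {"x":-25.4,"y":71.3,"z":0,"ax":0,"ay":0,"az":0},
  {"x":-18.8,"y":67.4,"z":0,"ax":0,"ay":0,"az":0},
])

```text
time: 21.15
ee_pos: [0.6468, 0.1081, 0.3351]
tcp_rot: [0.0, 0.976, -0.217, -0.0]
contact_force: [-1.8, -1.0, 10.8]
grip_width: 0.0201
```

```bash
python3 look.py w11; python3 - <<'E'
from fit import *
s=sense();g=grasp(s);print(np.degrees(np.arctan2(g[1]-.1640,g[0]-.6385)),np.hypot(g[1]-.1640,g[0]-.6385))
Rz=np.array([[.907,-.4213],[-.4213,-.907]])
u=lambda x:np.array([np.cos(np.radians(x)),np.sin(np.radians(x))])
for i in (4,8,12,16,20,22,24): print(698+i,(Rz.T@(55*(u(280+i)-u(280)))).round(1))
E
```

```text
21.15 [0.6468 0.1081 0.3351] [0.6468 0.1081 0.1801] 0.020079232214351865 [-1.8 -1.  10.8]
[[ 9.062e-01 -4.228e-01 -2.000e-04]
 [-4.228e-01 -9.062e-01 -4.000e-04]
 [ 0.000e+00  4.000e-04 -1.000e+00]]
[0.6762 0.171  0.304 ]
-80.48145543397935 0.05644990408187671
702 [ 3.1 -2.3]
706 [ 6.  -4.8]
710 [ 8.7 -7.5]
714 [ 11.2 -10.4]
718 [ 13.5 -13.5]
720 [ 14.6 -15.1]
722 [ 15.6 -16.7]
```

View pics/w11.png

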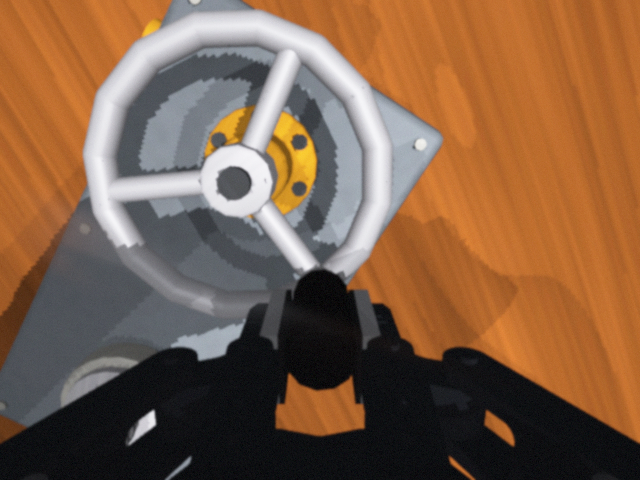

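Emit:
apply_moves([
  {"x":3.1,"y":-2.3,"z":0,"ax":0,"ay":0,"az":0},
  {"x":6,"y":-4.8,"z":0,"ax":0,"ay":0,"az":0},
  {"x":8.7,"y":-7.5,"z":0,"ax":0,"ay":0,"az":0},
  {"x":11.2,"y":-10.4,"z":0,"ax":0,"ay":0,"az":0},
  {"x":13.5,"y":-13.5,"z":0,"ax":0,"ay":0,"az":0},
  {"x":14.6,"y":-15.1,"z":0,"ax":0,"ay":0,"az":0},
  {"x":14.6,"y":-15.1,"z":0,"ax":0,"ay":0,"az":0},
  {"x":14.6,"y":-15.1,"z":0,"ax":0,"ay":0,"az":0},
  {"x":14.6,"y":-15.1,"z":0,"ax":0,"ay":0,"az":0},
  {"x":14.6,"y":-15.1,"z":0,"ax":0,"ay":0,"az":0},
])

```text
time: 22.2
ee_pos: [0.666, 0.1158, 0.3351]
tcp_rot: [0.0, 0.976, -0.216, 0.001]
contact_force: [-0.0, -1.5, 8.3]
grip_width: 0.0205
```

```bash
python3 look.py w12; python3 - <<'E'
from fit import *
s=sense();g=grasp(s);print(np.degrees(np.arctan2(g[1]-.1640,g[0]-.6385)),np.hypot(g[1]-.1640,g[0]-.6385),s['dq'].round(3))
cv2.imwrite("pics/scene12.png",grab_frame("scene")[:,:,::-1])
E
```

```text
22.2 [0.666  0.1158 0.3351] [0.6662 0.1157 0.1801] 0.02054564923984861 [-0.  -1.5  8.3]
[[ 9.064e-01 -4.223e-01  1.100e-03]
 [-4.223e-01 -9.064e-01 -7.000e-04]
 [ 1.300e-03  2.000e-04 -1.000e+00]]
[0.6954 0.1786 0.3041]
-60.157219442094096 0.0556481779544693 [-0.001 -0.    -0.001  0.002  0.001  0.    -0.001]
```

View pics/w12.png

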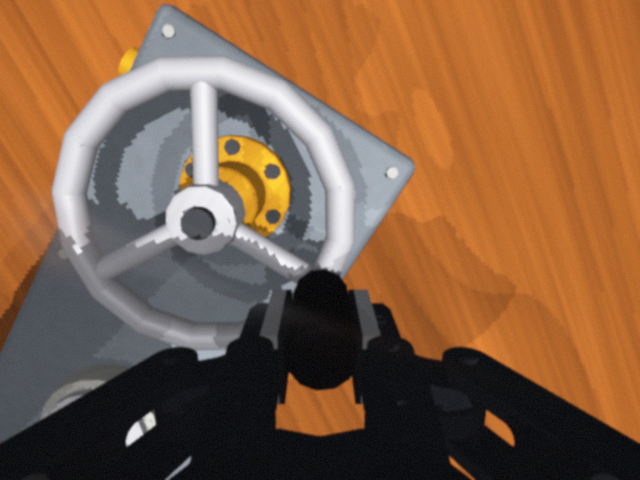

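View pics/scene12.png

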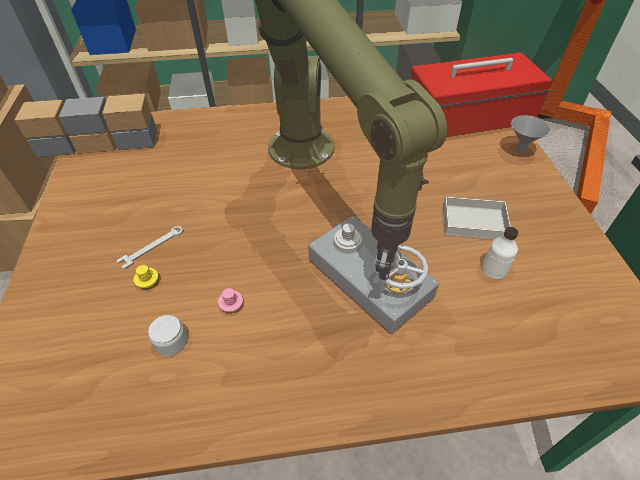

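The wheel is back at the same spoke angle as at the stop, to within about 2° and after exactly two counted turns. The arm is still and gripping, the cap is home, and the bystanders look unmoved. Handing in.

```bash
python3 -c "
from workcell import *
print(sign_off());s=sense();print(s['time'],s['contact_force'],s['grip_width'])"
```

```text
the job is handed in; nothing more can be done
None
the job is handed in; nothing more can be done
```

The cap is home in the filler neck and the valve is open two turns from its stop. I handed the job in at 22.3 s with the gripper still holding the handle; `sign_off` gave no verdict.

- **Cap:** I lifted it by the knob, lined it up over the neck with the wrist camera and lowered it until the flange touched (4.7 N). Its origin was then about 14 mm below the mouth, and I let it go. The wrist and scene pictures afterwards showed it level and centred.
- **Closing the valve:** I turned the wheel clockwise about 332° until it met the stop. The force jumped from about 3 N to 74 N, and I then eased it to about 15 N. The handle slid 2–3 mm along the pads there, which the later rows allowed for.
- **Backing off:** I turned it anticlockwise 720° in counted rows. The spokes ended within about 2° of where they were at the stop (the limit is ±14°). The arm was still, with 20.5 mm between the pads on the handle and about 8 N on the wrist.
- **Bystanders:** in the last scene picture they stood where they had been.

**Disagreements:**
- The scene camera put points about 5 mm farther out in x than the top and wrist cameras did. I went by the top and wrist values.
- The wrist camera showed things about 4 mm lower than their known heights, and I corrected for that.
- One move call was refused because its rows lacked some numbers; nothing moved.

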